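# Change the cartridges of the cupboard dryer

### The arm

A 6-joint arm with a two-finger parallel gripper is mounted at the origin on the work surface. World frame = base frame: x ahead of the robot, y to its left, z up, the work surface at z = 0. Lengths are in mm, angles in rad, forces in N, time in s.
With the tool pointing down it reaches from about 350 to 775 mm from the base axis. Payload 7.3 kg.
Tool frame: the origin (TCP) lies at the very end of the fingers, on their centre line; the grasp point (between the pads) lies 19 mm behind it; z points along the fingers, y is the line along which they close (so a half turn about z gives the same grasp; the last joint's range is limited). The gripper opens to 92 mm and grips with 3 to 60 N. Pads are 19 mm wide; open, the fingers measure 130 mm over their backs; the gripper's body (75 mm by 190 mm) begins 47 mm behind the grasp point.
Start: joints at [1.084, 0.342, 1.524, -0, 1.275, -0.146], TCP at [175.463, 494.831, 226.741] pointing down, gripper open.
Joint ranges: [-2.53, 2.53], [-0.77, 2.02], [0.04, 2.7], [-1, 4.14], [0.28, 2.66], [-3.11, 3.11]. Speed limits (rad/s): [2.57, 2.57, 3.14, 3.14, 3.14, 3.14].

### API

Orientations are given as [roll, pitch, yaw] about the fixed x, y, z axes, in that order (R = Rz(yaw) Ry(pitch) Rx(roll)).
In Python, from plant import get_obs, optics, ticket, finder gives the robot as it stands.
- The arm moves only by the tool send_rows, never from a script. Its arguments are lists of equal length, an entry for each row: "offset": the shift along the tool's x, y, z scaled (see below), a list of three; "delta_rot": the turn, a rotation vector about the tool's x, y, z scaled (see below), a list of three. In form: {"offset": [[dx, dy, dz], ...], "delta_rot": [[rx, ry, rz], ...]}. A call has 1 to 8 rows; each row is the pose to reach, as a shift and turn from the pose commanded when the call began, along the tool's axes at that moment, turning the shorter way round; what a row does not reach only later rows make up. The controller multiplies each number of a shift by 120 mm and each number of a turn by 360 degrees. A row lasts 1/8 s, in which the tool goes at most 62.5 mm and 10.7 degrees, less where a joint would pass 70% of its speed; a pose out of reach is approached as far as the arm can. A call with a number of a shift or a turn outside -1 to 1 is refused whole. A call with a gripper value outside its range is refused whole. "grip" is the opening, from 0 (shut) to 1 (fully open), set as the call begins (left out, the last holds). The fingers move at their own pace and stop on an object; the grip force is fixed at half the most. Time passes only in rows, so rows that repeat a pose let the fingers close. It gives the time, the measured TCP pose, the force, the opening and the grip force at its end, in the units of the state.
- get_obs(): the state, without advancing time (a new reading comes with each control period).
- optics.capture(name): name is "scene" or "top" or "wrist"; returns the picture (480x640x3 uint8, red, green, blue); there is no depth.
- optics.get_calibration(name): a dict with "fx", "fy", "cx", "cy" (pixels), "world_from_camera" (4x4, takes a point from camera to world coordinates). Camera axes: x right, y down, z forward; pixel columns grow to the right and rows downward; lengths in mm; the calibration is good to about 2 mm. A picture is of the moment at which its call begins: read the wrist's pose just before it. get_calibration takes no time and is no camera call; for the wrist camera it gives the pose at the moment of the call.
- ticket.close_job(): hands the job in; it is judged then, once.
Trained networks look in the newest picture that a camera, given by its name, has taken for a name from the list of things; names that differ only in an ending like _2 or _b are one class to them, and where a whole thing is asked for, a point or a joint stands for the part that bears it (a point fixed in the world has none). Each returns a list of dicts, best first, with "confidence" (0 to 1); they miss things now and then, are a little off and sometimes report something else, mostly with a low value. They report only what shows in the picture. A call takes as long as a camera call. They do not tell look-alikes from the thing itself.
- finder.boxes_of(target, camera): "box" ([left, top, right, bottom] in pixels, round what is visible of it).
- finder.silhouettes(target, camera): "region" (480x640 bool, what is visible of it) and "box" ([left, top, right, bottom] in pixels, round what is visible of it).
- finder.pinpoint(target, camera): "uv" ([column, row] in pixels: a listed point, or the origin of a listed thing).
The state is a dict: "time": time; "joint_positions": joint angles; "dq": joint speeds; "tau": joint torques, N m; "tool_pos": TCP position; "tcp_rot": TCP orientation; "contact_force": force on the tool from outside, world axes, zero at the start; "moment": the same for the moment, N m; "grip_width": finger opening in mm; "finger_force": force on a finger pad.
Only numpy, scipy, OpenCV 4.12 (cv2) and the standard library are available. Lean on these libraries where they do the work, as an engineer would, in place of code of your own. Each camera call takes 0.05 s, during which the arm holds its last target. There are 200 camera calls.

### The job

Change the drying cartridges of the under-sink dryer: turn its red power handle to OFF, right against the stop, before you touch any cartridge, lift every spent (brown-red) cartridge off its spindle and put it in the blue crate, and mount every fresh (green) cartridge that is there on a spindle of its own, fully home. When all of that is done turn the handle back to ON, right against the stop; touch no cartridge while the handle is away from OFF, and do not knock over the bottles or the jug.

Things in the scene. Friction and masses are not known exactly. Their poses are not given: they have to be found in the camera images.
- dryer: fixed grey cupboard dryer, a square fan base 210 x 210 x 42 high. Origin: centre of its underside, z up. On top, 105 apart at the corners of a square, stand three steel spindles and (at its -x -y corner) the red power handle
- spindle0 (a point): centre of the foot of an upright steel spindle, on the dryer's top (42 above the table): spindle 22 in diameter, 58 tall, its last 12 tapering to 9. A cartridge fully home rests with its underside at this point
- spindle1 (a point): centre of the foot of an upright steel spindle, on the dryer's top (42 above the table): spindle 22 in diameter, 58 tall, its last 12 tapering to 9. A cartridge fully home rests with its underside at this point
- spindle2 (a point): centre of the foot of an upright steel spindle, on the dryer's top (42 above the table): spindle 22 in diameter, 58 tall, its last 12 tapering to 9. A cartridge fully home rests with its underside at this point
- handle (a joint): angle of the power handle: 0 = OFF (stop; white pointer at the red dot), 1.4 rad = ON (stop; pointer at the green dot, clockwise from OFF seen from above); stiff, it stays where it is left
- handle_grip (a point): point inside the red bar handle on its upright turning axis, 31 above the dryer's top: bar 70 long, 14 thick, from 11 to 45 above the dryer's top. This point turns with the handle: x along the bar (towards the pointer), y across it, z up
- fresh0: fresh cartridge: white-flanged plastic spool, green drum, standing upright: 70 tall, lower flange 80 in diameter and 9 thick, upper flange 58 in diameter and 18 thick (grip that one), the drum (its colour also ringed on the top flange) 42 in diameter between them, through bore 29 in diameter, 220 g. Origin: centre of its underside, z along its bore. May be absent
- fresh1: fresh cartridge: white-flanged plastic spool, green drum, standing upright: 70 tall, lower flange 80 in diameter and 9 thick, upper flange 58 in diameter and 18 thick (grip that one), the drum (its colour also ringed on the top flange) 42 in diameter between them, through bore 29 in diameter, 220 g. Origin: centre of its underside, z along its bore. May be absent
- fresh2: fresh cartridge: white-flanged plastic spool, green drum, standing upright: 70 tall, lower flange 80 in diameter and 9 thick, upper flange 58 in diameter and 18 thick (grip that one), the drum (its colour also ringed on the top flange) 42 in diameter between them, through bore 29 in diameter, 220 g. Origin: centre of its underside, z along its bore. May be absent
- spent0: spent cartridge, on a spindle at the start: white-flanged plastic spool, brown-red drum, standing upright: 70 tall, lower flange 80 in diameter and 9 thick, upper flange 58 in diameter and 18 thick (grip that one), the drum (its colour also ringed on the top flange) 42 in diameter between them, through bore 29 in diameter, 220 g. Origin: centre of its underside, z along its bore. May be absent
- spent1: spent cartridge, on a spindle at the start: white-flanged plastic spool, brown-red drum, standing upright: 70 tall, lower flange 80 in diameter and 9 thick, upper flange 58 in diameter and 18 thick (grip that one), the drum (its colour also ringed on the top flange) 42 in diameter between them, through bore 29 in diameter, 220 g. Origin: centre of its underside, z along its bore. May be absent
- spent2: spent cartridge, on a spindle at the start: white-flanged plastic spool, brown-red drum, standing upright: 70 tall, lower flange 80 in diameter and 9 thick, upper flange 58 in diameter and 18 thick (grip that one), the drum (its colour also ringed on the top flange) 42 in diameter between them, through bore 29 in diameter, 220 g. Origin: centre of its underside, z along its bore. May be absent
- crate: fixed blue slatted bottle crate, open on top, 300 (its x) x 200 (its y) x 100 high, walls and floor 6 thick, small posts in its four corners, empty at the start. Origin: centre of its underside
- tin: bystander: tin 56 in diameter, 75 tall, standing among the fresh cartridges. Origin: centre of its underside
- pet0: bystander: clear PET bottle 68 in diameter, 210 tall
- pet1: bystander: clear PET bottle 68 in diameter, 210 tall
- brown: bystander: brown glass bottle 64 in diameter, 200 tall
- jug: bystander: red plastic jug, 90 in diameter, 138 tall with its white twist cap, side handle
Not all that is in view belongs to the job. Leave any yellow look-alike of the fresh1 alone.

How it is judged (in metres and radians):
On the way, in this order (a step that is already met when the one before it is completed fails the run):
1. the power handle is turned to OFF (value of joint handle below 0.1 rad), for 0.2 s.
2. every spent cartridge is in the crate and every fresh one is home on a spindle, the handle still at OFF ((distance between fresh0 and spindle0 below 0.008 m or distance between fresh0 and spindle1 below 0.008 m or distance between fresh0 and spindle2 below 0.008 m) and angle between each of fresh0, fresh1, fresh2's own z axis and vertical below 0.1 rad and (distance between fresh1 and spindle0 below 0.008 m or distance between fresh1 and spindle1 below 0.008 m or distance between fresh1 and spindle2 below 0.008 m) and (distance between fresh2 and spindle0 below 0.008 m or distance between fresh2 and spindle1 below 0.008 m or distance between fresh2 and spindle2 below 0.008 m) and x of spent0 in the frame of crate between -0.15 and 0.15 m and y of spent0 in the frame of crate between -0.1 and 0.1 m and z of each of spent0, spent1, spent2 in the frame of crate below 0.1 m and x of spent1 in the frame of crate between -0.15 and 0.15 m and y of spent1 in the frame of crate between -0.1 and 0.1 m and x of spent2 in the frame of crate between -0.15 and 0.15 m and y of spent2 in the frame of crate between -0.1 and 0.1 m and value of joint handle below 0.3 rad), for 0.2 s.
3. the power handle is turned back to ON (value of joint handle above 1.3 rad), for 0.2 s.
At the end, for the whole second after the job is handed in: Every fresh cartridge present is at rest upright on a spindle of its own, the centre of its underside within 8 mm of the spindle's foot; every spent cartridge present is at rest inside the crate; the handle is at ON (within 0.1 rad of its stop) ((distance between fresh0 and spindle0 below 0.008 m or distance between fresh0 and spindle1 below 0.008 m or distance between fresh0 and spindle2 below 0.008 m) and angle between each of fresh0, fresh1, fresh2's own z axis and vertical below 0.1 rad and (distance between fresh1 and spindle0 below 0.008 m or distance between fresh1 and spindle1 below 0.008 m or distance between fresh1 and spindle2 below 0.008 m) and (distance between fresh2 and spindle0 below 0.008 m or distance between fresh2 and spindle1 below 0.008 m or distance between fresh2 and spindle2 below 0.008 m) and x of spent0 in the frame of crate between -0.15 and 0.15 m and y of spent0 in the frame of crate between -0.1 and 0.1 m and z of each of spent0, spent1, spent2 in the frame of crate below 0.1 m and x of spent1 in the frame of crate between -0.15 and 0.15 m and y of spent1 in the frame of crate between -0.1 and 0.1 m and x of spent2 in the frame of crate between -0.15 and 0.15 m and y of spent2 in the frame of crate between -0.1 and 0.1 m and value of joint handle above 1.3 rad and linear speed of each of fresh0, fresh1, fresh2, spent0, spent1, spent2 below 0.02 m/s); the robot touches nothing.
It fails at once if a cartridge is touched (over 2 N) by the fingers while the handle is away from OFF (value of joint handle above 0.3 rad and (contact force between the fingers and fresh0 above 2 N or contact force between the fingers and fresh1 above 2 N or contact force between the fingers and fresh2 above 2 N or contact force between the fingers and spent0 above 2 N or contact force between the fingers and spent1 above 2 N or contact force between the fingers and spent2 above 2 N)).
It fails at once if a bottle or the jug is knocked over (angle between any of pet0, pet1, brown, jug's own z axis and vertical above 0.6 rad).
Of spent0, spent1, spent2 only 2 to 3 are there at a start; the rules pass over those that are not, and their reading is None.
Of fresh0, fresh1, fresh2 only 2 to 3 are there at a start; the rules pass over those that are not, and their reading is None.
At some moment in a run one of fresh0, fresh1, fresh2 may be knocked a few centimetres aside while the robot is not near it.
It also fails if it takes over 210 s, if anything falls off the work surface, if the arm or the gripper's body presses on something with over 40 N, if the wrist force passes 120 N, or if a joint passes its speed limit or range.

## Working session

There is one attempt and no reset: what is moved stays moved. The work goes in short steps, Python scripts to look and compute and a tool call to move; the robot and the scene stay as the last step left them, time stands still between calls to the robot, and variables do not carry over. Pictures are saved under pics/ and viewed, at most 14 in all, crops included, and the job is handed in when it is done.

Besides the shell and the picture viewer there is one more tool, called after "Call:" by a JSON object that holds its "name" and its "arguments". send_rows: Moves the arm, as the interface text tells. Its arguments: {"type":"object","properties":{"offset":{"type":"array"},"delta_rot":{"type":"array"},"grip":{"type":"number"}},"required":["offset","delta_rot"]}

```bash
ls; mkdir -p pics; cat > h.py <<'E'
import numpy as np, cv2
from plant import get_obs, optics, ticket, finder
def snap(n,f):
    im=optics.capture(n); cv2.imwrite('pics/'+f,im[:,:,::-1]); return im
def ray(cal,uv):
    T=np.array(cal['world_from_camera']); d=np.array([(uv[0]-cal['cx'])/cal['fx'],(uv[1]-cal['cy'])/cal['fy'],1])
    return T[:3,3],T[:3,:3]@d
def at(cal,uv,z):
    o,d=ray(cal,uv); return o+d*(z-o[2])/d[2]
def tri(rs):
    A=0;b=0
    for o,d in rs:
        d=d/np.linalg.norm(d);P=np.eye(3)-np.outer(d,d);A=A+P;b=b+P@o
    return np.linalg.solve(A,b)
def proj(cal,p):
    T=np.linalg.inv(np.array(cal['world_from_camera'])); q=T[:3,:3]@np.array(p)+T[:3,3]
    return np.array([cal['fx']*q[0]/q[2]+cal['cx'],cal['fy']*q[1]/q[2]+cal['cy']])
E
python3 - <<'E'
from h import *
s=get_obs(); print({k:np.round(v,2).tolist() for k,v in s.items()})
for n in ('scene','top'):
    snap(n,n+'0.png'); c=optics.get_calibration(n); print(n,c['fx'],np.round(c['world_from_camera'],3).tolist())
    for t in ['fresh0','spent0','spindle0','handle_grip','crate','tin','dryer']:
        print(t,[(np.round(r['uv']).tolist(),round(r['confidence'],2)) for r in finder.pinpoint(t,n)])
E
```

```text
pics
{'time': 0.0, 'joint_positions': [1.08, 0.34, 1.53, -0.0, 1.28, -0.15], 'dq': [-0.0, 0.0, -0.0, -0.0, 0.0, 0.0], 'tau': [0.0, -43.12, -24.42, 0.07, 0.06, -0.0], 'tool_pos': [175.27, 494.44, 226.04], 'tcp_rot': [-3.14, -0.0, 2.8], 'contact_force': [-0.34, -0.28, 0.01], 'moment': [0.01, -0.05, 0.04], 'finger_force': 0.0, 'grip_width': 91.47}
scene 444.53442801242386 [[0.153, 0.796, -0.585, 1069.123], [0.988, -0.123, 0.092, -71.121], [0.001, -0.593, -0.805, 767.958], [0.0, 0.0, 0.0, 1.0]]
fresh0 [([355.0, 215.0], 0.93), ([247.0, 188.0], 0.91), ([286.0, 227.0], 0.77), ([307.0, 287.0], 0.75), ([428.0, 182.0], 0.53)]
spent0 [([437.0, 230.0], 0.65), ([494.0, 227.0], 0.6)]
spindle0 [([472.0, 191.0], 0.98), ([439.0, 232.0], 0.74), ([486.0, 228.0], 0.68)]
handle_grip [([428.0, 182.0], 0.82)]
crate [([167.0, 279.0], 0.86), ([442.0, 228.0], 0.71)]
tin [([351.0, 320.0], 0.75), ([309.0, 286.0], 0.67)]
dryer [([452.0, 222.0], 0.9)]
top 533.7175937992793 [[-0.001, -0.986, 0.169, 343.792], [-1.0, -0.002, -0.018, -5.997], [0.018, -0.169, -0.985, 1198.886], [0.0, 0.0, 0.0, 1.0]]
fresh0 [([330.0, 276.0], 0.92), ([316.0, 202.0], 0.86), ([257.0, 278.0], 0.68), ([367.0, 334.0], 0.68)]
spent0 [([139.0, 226.0], 0.89), ([190.0, 230.0], 0.63)]
spindle0 [([140.0, 224.0], 0.97), ([136.0, 278.0], 0.74), ([189.0, 233.0], 0.69)]
handle_grip [([179.0, 277.0], 0.75)]
crate [([443.0, 235.0], 0.59)]
tin [([287.0, 169.0], 0.77), ([440.0, 235.0], 0.55), ([187.0, 232.0], 0.35)]
dryer [([166.0, 256.0], 0.69)]
```

```bash
ls pics
```

```text
scene0.png
top0.png
```

View pics/scene0.png

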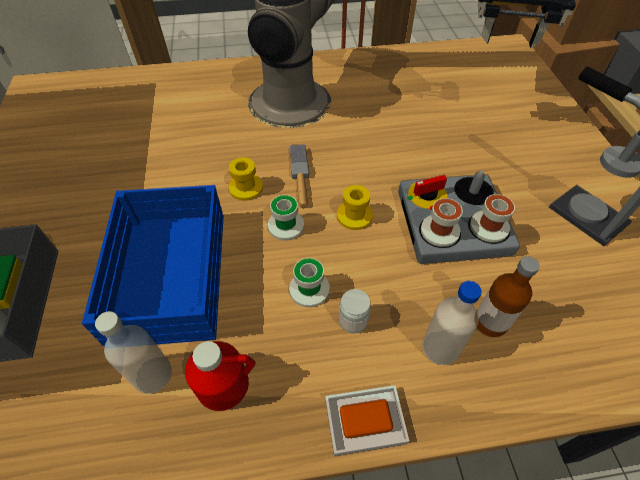

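View pics/top0.png

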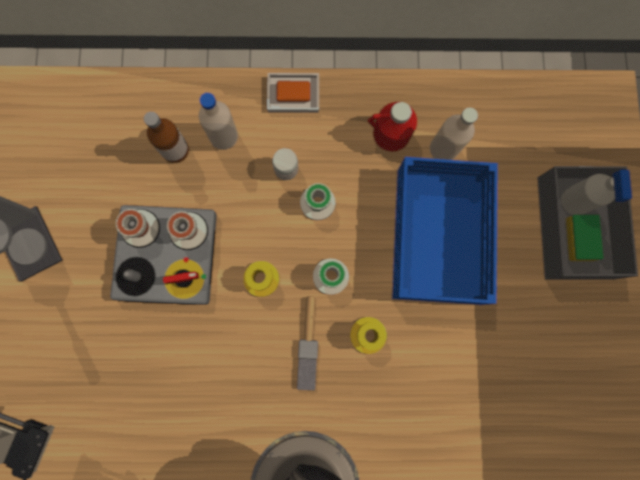

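Top view: the spent cartridges (red rings) are at (133,224) and (184,227), and the free spindle stands on the black disc at (135,273). The handle is at (182,278), with its pointer towards the green dot on the right, so it is ON. The red OFF dot is at about (186,260).

What could be mistaken for a fresh cartridge: green rings at (318,197) and (333,273) are the real ones. Yellow look-alikes at (262,278) and (369,335) are to be left alone, as is the tin at (286,164).

```bash
cat >> h.py <<'E'
def blobs(im,kind,amin=25):
    h=cv2.cvtColor(im,cv2.COLOR_RGB2HSV).astype(int);H,S,V=h[...,0],h[...,1],h[...,2]
    m={'g':(H>50)&(H<85)&(S>130)&(V>50),'r':((H<12)|(H>172))&(S>110)&(V>60),'R':((H<4)|(H>176))&(S>200)&(V>110),'b':(H>105)&(H<125)&(S>150)}[kind].astype(np.uint8)
    n,l,st,ce=cv2.connectedComponentsWithStats(m)
    out=[]
    for i in range(1,n):
        if st[i,4]>=amin:
            c,_=cv2.findContours((l==i).astype(np.uint8),cv2.RETR_EXTERNAL,cv2.CHAIN_APPROX_NONE)
            hl=cv2.convexHull(max(c,key=len)); out.append((np.round(st[i],1).tolist(),hl))
    return out
E
python3 - <<'E'
from h import *
for n in ('top','scene'):
    im=cv2.imread(f'pics/{n}0.png')[:,:,::-1]; c=optics.get_calibration(n)
    for k in 'grRb':
        for st,hl in blobs(im,k):
            e=cv2.fitEllipse(hl) if len(hl)>5 else None
            if st[0]>540: continue
            print(n,k,st,e and np.round(np.array([*e[0],*e[1]]),1).tolist(), np.round(at(c,e[0] if e else st[:2],{'g':70,'r':112,'R':87,'b':100}[k])).tolist(), 'rect' if k in 'Rb' and st[4]>60 else '', [np.round(at(c,p,{'b':100,'R':87}[k])[:2]).tolist() for p in cv2.boxPoints(cv2.minAreaRect(hl))] if k in 'Rb' and st[4]>60 else '')
im=cv2.imread('pics/top0.png'); a=cv2.resize(im[195:315,100:225],(600,576),interpolation=cv2.INTER_CUBIC); cv2.imwrite('pics/topc.png',a)
E
```

```text
top g [308, 186, 21, 21, 91] [317.9, 195.7, 20.3, 20.8] [616.0, -29.0, 70.0]  
top g [321, 263, 22, 22, 112] [331.7, 273.5, 21.6, 21.6] [447.0, -58.0, 70.0]  
top r [276, 81, 35, 21, 652] [292.9, 90.9, 29.8, 38.8] [839.0, 25.0, 112.0]  
top r [367, 101, 51, 51, 1460] [392.7, 125.7, 47.9, 51.7] [761.0, -189.0, 112.0]  
top r [117, 211, 26, 24, 269] [129.5, 222.1, 23.7, 25.1] [549.0, 360.0, 112.0]  
top r [169, 213, 25, 24, 257] [180.7, 224.8, 23.8, 24.8] [544.0, 255.0, 112.0]  
top r [163, 271, 35, 13, 261] [179.2, 277.1, 9.6, 40.1] [436.0, 253.0, 112.0]  
top R [374, 113, 15, 5, 37] [381.1, 115.0, 4.1, 14.7] [795.0, -168.0, 87.0]  
top R [388, 114, 28, 25, 245] [403.2, 126.2, 17.2, 32.8] [770.0, -216.0, 87.0] rect [[757.0, -180.0], [799.0, -240.0], [775.0, -255.0], [733.0, -194.0]]
top R [164, 273, 26, 9, 133] [178.4, 277.0, 6.7, 31.4] [438.0, 261.0, 87.0] rect [[440.0, 291.0], [449.0, 241.0], [435.0, 239.0], [427.0, 289.0]]
top b [201, 94, 14, 14, 150] [207.5, 100.7, 12.5, 14.6] [820.0, 211.0, 100.0] rect [[835.0, 226.0], [836.0, 197.0], [806.0, 197.0], [805.0, 225.0]]
top b [394, 1
[... 1367 characters left out ...]
.0, 87.0] rect [[447.0, 212.0], [411.0, 291.0], [440.0, 293.0], [475.0, 214.0]]
scene R [185, 355, 52, 50, 1232] [209.2, 378.2, 46.1, 57.0] [802.0, -209.0, 87.0] rect [[775.0, -262.0], [739.0, -206.0], [811.0, -163.0], [843.0, -218.0]]
scene R [222, 354, 25, 8, 135] [234.1, 358.5, 8.9, 25.8] [776.0, -170.0, 87.0] rect [[777.0, -189.0], [765.0, -189.0], [771.0, -150.0], [783.0, -151.0]]
scene b [82, 185, 141, 160, 17529] [156.8, 268.6, 152.3, 195.1] [591.0, -299.0, 100.0] rect [[717.0, -410.0], [337.0, -451.0], [403.0, -174.0], [764.0, -198.0]]
scene b [458, 281, 23, 23, 399] [469.1, 291.8, 22.1, 22.5] [722.0, 239.0, 100.0] rect [[724.0, 210.0], [691.0, 244.0], [720.0, 267.0], [751.0, 233.0]]
```

View pics/topc.png

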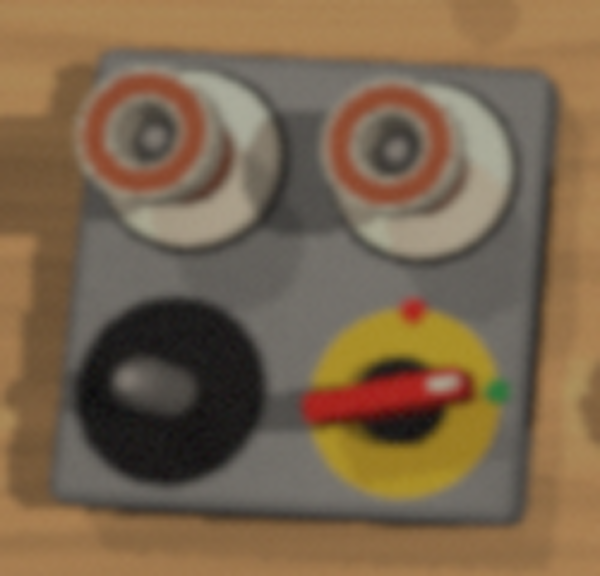

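Both views agree on every ring:

| Thing | x, y (mm) | Height of ring (mm) |
|---|---|---|
| Fresh A | 447, -58 | 70 |
| Fresh B | 616, -29 | 70 |
| Spent | 549, 360 | 112 |
| Spent | 544, 255 | 112 |

The spent pair are 105 apart, as the text says. That puts the handle near (439,260) and the free spindle near (444,365), with a dryer yaw of about -0.05. I'll write a planner and move over the handle.

```bash
cat > pl.py <<'E'
import json,sys,os,numpy as np
from scipy.spatial.transform import Rotation as Ro
F='cmd.json'
def load(): return json.load(open(F))
def plan(wps,n=None):
    """wps: (x,y,z,yawdeg,rows); prints call numbers, each = rows of one pose; tracks commanded pose"""
    p=load()
    for x,y,z,yaw,rows in wps:
        while True:
            q=np.array(p['p']); a=np.radians(p['yaw']); c,s=np.cos(a),np.sin(a)
            R=np.array([[c,s,0],[s,-c,0],[0,0,-1]])
            d=R.T@(np.array([x,y,z])-q)/120; k=max(1,np.abs(d).max()/0.999); dd=np.round(d/k,3)
            dy=(yaw-p['yaw']); rz=round(-np.clip(dy,-85,85)/360,3)
            p={'p':(q+R@dd*120).tolist(),'yaw':p['yaw']-rz*360}
            last=k==1 and abs(dy)<=85
            print(dd.tolist(),[0,0,rz],'rows',rows if last else max(3,int(np.ceil(abs(rz)*360/10.7))),'-> ',np.round(p['p'],1).tolist(),round(p['yaw'],1))
            if last: break
    json.dump(p,open(F,'w'))
E
python3 - <<'E'
from h import *; import json
from pl import plan
s=get_obs(); y=np.degrees(s['tcp_rot'][2]); print(y)
json.dump({'p':[175.463,494.831,226.741],'yaw':y},open('cmd.json','w'))
for nm,a,b in (('petcap',(207.5,100.7),(469.1,291.8)),('jugcap',(401,113),(207,356)),('brown',(153,120),(527,266)),('pet1cap',(469,116),(107,323))):
    print(nm,np.round(tri([ray(optics.get_calibration('top'),a),ray(optics.get_calibration('scene'),b)])))
# crate rim, hand-read outer corners top view
print([np.round(at(optics.get_calibration('top'),p,100)).tolist() for p in ((404,158),(497,160),(497,303),(394,300))])
plan([(439,258,215,98,6)])
E
```

```text
160.47188187098473
petcap [775. 191. 203.]
jugcap [ 783. -204.  128.]
brown [739. 300. 192.]
pet1cap [ 747. -326.  204.]
[[693.0, -214.0, 100.0], [689.0, -414.0, 100.0], [384.0, -397.0, 100.0], [390.0, -184.0, 100.0]]
[-0.999, -0.412, 0.036] [0, 0, np.float64(0.174)] rows 6 ->  [271.9, 408.2, 222.4] 97.8
[-0.999, 0.845, 0.043] [0, 0, np.float64(-0.0)] rows 3 ->  [388.7, 303.2, 217.3] 97.8
[-0.43, 0.364, 0.019] [0, 0, np.float64(-0.0)] rows 6 ->  [439.0, 258.1, 215.0] 97.8
```

Call:
{"name": "send_rows", "arguments": {"offset": [[-0.999, -0.412, 0.036], [-0.999, -0.412, 0.036], [-0.999, -0.412, 0.036], [-0.999, -0.412, 0.036], [-0.999, -0.412, 0.036], [-0.999, -0.412, 0.036]], "delta_rot": [[0, 0, 0.174], [0, 0, 0.174], [0, 0, 0.174], [0, 0, 0.174], [0, 0, 0.174], [0, 0, 0.174]], "grip": 0.5}}

```text
time: 1.55
tool_pos: [272.0, 408.1, 222.5]
tcp_rot: [3.141, -0.0, 1.702]
contact_force: [1.1, -0.1, 0.3]
grip_width: 46.2
finger_force: 0.0
```

Call:
{"name": "send_rows", "arguments": {"offset": [[-0.999, 0.845, 0.043], [-0.999, 0.845, 0.043], [-0.999, 0.845, 0.043]], "delta_rot": [[0, 0, 0], [0, 0, 0], [0, 0, 0]]}}

```text
time: 1.92
tool_pos: [390.5, 301.4, 217.2]
tcp_rot: [3.141, 0.0, 1.706]
contact_force: [-0.4, 0.0, 0.7]
grip_width: 45.9
finger_force: 0.0
```

Call:
{"name": "send_rows", "arguments": {"offset": [[-0.43, 0.364, 0.019], [-0.43, 0.364, 0.019], [-0.43, 0.364, 0.019], [-0.43, 0.364, 0.019], [-0.43, 0.364, 0.019], [-0.43, 0.364, 0.019]], "delta_rot": [[0, 0, 0], [0, 0, 0], [0, 0, 0], [0, 0, 0], [0, 0, 0], [0, 0, 0]]}}

```text
time: 2.68
tool_pos: [438.5, 258.7, 215.1]
tcp_rot: [3.141, -0.0, 1.709]
contact_force: [0.0, 0.3, -0.8]
grip_width: 45.9
finger_force: 0.0
```

```bash
python3 - <<'E'
from h import *
s=get_obs(); print(np.round(s['tool_pos'],1),np.degrees(s['tcp_rot'][2]),s['time'])
c=optics.get_calibration('wrist'); im=snap('wrist','w1.png'); print(np.round(c['world_from_camera'],2).tolist(),c['fx'])
print([( [round(float(v)) for v in proj(c,p)]) for p in ((439,260,87),(444,365,100),(544,255,112))])
ct=optics.get_calibration('top');cs=optics.get_calibration('scene')
snap('top','t1.png');snap('scene','s1.png')
for nm in ('handle_grip','spindle0'):
    for n in ('wrist','top','scene'): print(nm,n,[(np.round(r['uv'],1).tolist(),round(r['confidence'],2), np.round(at(optics.get_calibration(n),r['uv'],73 if nm[0]=='h' else 42)).tolist()) for r in finder.pinpoint(nm,n)])
E
```

```text
[438.5 258.7 215.1] 97.91071016310185 2.675
[[0.99, 0.13, 0.04, 427.64], [0.14, -0.94, -0.3, 342.16], [0.0, 0.31, -0.95, 373.98], [0.0, 0.0, 0.0, 1.0]] 345.62255207482536
[[316, 236], [343, 106], [444, 267]]
handle_grip wrist [([314.5, 225.7], 0.97, [437.0, 264.0, 73.0])]
handle_grip top [([181.3, 276.6], 0.79, [440.0, 258.0, 73.0]), ([189.5, 231.0], 0.73, [537.0, 245.0, 73.0]), ([330.5, 280.4], 0.5, [432.0, -56.0, 73.0])]
handle_grip scene [([443.4, 231.2], 0.71, [567.0, 248.0, 73.0]), ([428.6, 182.8], 0.67, [434.0, 258.0, 73.0]), ([487.0, 226.4], 0.49, [569.0, 339.0, 73.0])]
spindle0 wrist [([333.6, 111.2], 0.92, [441.0, 363.0, 42.0])]
spindle0 top [([188.7, 231.5], 0.96, [542.0, 253.0, 42.0])]
spindle0 scene [([440.2, 232.9], 0.82, [548.0, 255.0, 42.0]), ([486.7, 225.3], 0.8, [544.0, 357.0, 42.0]), ([471.9, 191.2], 0.56, [446.0, 361.0, 42.0])]
```

View pics/w1.png

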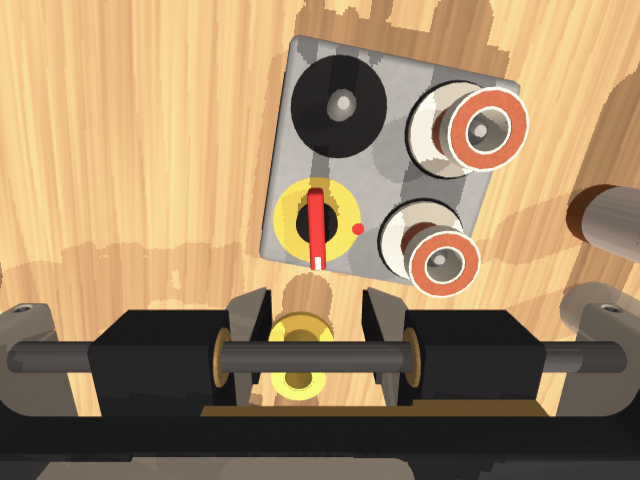

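The wrist view shows the bar from (316,192) to (318,262), with its white pointer end at the bottom and the red OFF dot at (358,229). The free spindle's tip is at (343,103), within 3 px of the prediction. The red rings are at (487,129) and (444,265).

```bash
python3 - <<'E'
from h import *
from pl import plan
c=optics.get_calibration('wrist')
for p,z in (((316,192),87),((318,261),87),((317,221),43),((358,229),43),((343,103),100),((487,129),112),((444,265),112)): print(p,z,np.round(at(c,p,z),1))
plan([(440,261,110,97.5,4),(440,261,62,97.5,6)])
E
```

```text
(316, 192) 87 [434.1 296.6  87. ]
(318, 261) 87 [444.1 236.3  87. ]
(317, 221) 43 [439.8 261.6  43. ]
(358, 229) 43 [481.1 259.   43. ]
(343, 103) 100 [444.6 366.1 100. ]
(487, 129) 112 [549.1 362.  112. ]
(444, 265) 112 [544.3 256.  112. ]
[0.023, 0.011, 0.875] [0, 0, np.float64(0.001)] rows 4 ->  [439.9, 261.0, 110.0] 97.5
[0.0, 0.0, 0.4] [0, 0, np.float64(-0.0)] rows 6 ->  [439.9, 261.0, 62.0] 97.5
```

Call:
{"name": "send_rows", "arguments": {"offset": [[0.023, 0.011, 0.875], [0.023, 0.011, 0.875], [0.023, 0.011, 0.875], [0.023, 0.011, 0.875], [0.023, 0.011, 0.875]], "delta_rot": [[0, 0, 0.001], [0, 0, 0.001], [0, 0, 0.001], [0, 0, 0.001], [0, 0, 0.001]]}}

```text
time: 3.75
tool_pos: [441.2, 261.5, 112.0]
tcp_rot: [3.138, -0.001, 1.701]
contact_force: [0.4, 0.7, 0.4]
grip_width: 45.8
finger_force: 0.0
```

Call:
{"name": "send_rows", "arguments": {"offset": [[0, 0, 0.15], [0, 0, 0.3], [0, 0, 0.4], [0, 0, 0.4], [0, 0, 0.4]], "delta_rot": [[0, 0, 0], [0, 0, 0], [0, 0, 0], [0, 0, 0], [0, 0, 0]]}}

```text
time: 4.38
tool_pos: [440.5, 261.2, 62.8]
tcp_rot: [3.14, -0.0, 1.701]
contact_force: [1.3, -0.5, 0.2]
grip_width: 45.8
finger_force: 0.0
```

Call:
{"name": "send_rows", "arguments": {"offset": [[0, 0, 0], [0, 0, 0], [0, 0, 0], [0, 0, 0], [0, 0, 0], [0, 0, 0]], "delta_rot": [[0, 0, 0], [0, 0, 0], [0, 0, 0], [0, 0, 0], [0, 0, 0], [0, 0, 0]], "grip": 0}}

```text
time: 5.12
tool_pos: [438.3, 260.8, 62.0]
tcp_rot: [-3.138, 0.0, 1.701]
contact_force: [-5.7, -0.3, 5.8]
grip_width: 13.8
finger_force: 29.8
```

Call:
{"name": "send_rows", "arguments": {"offset": [[0, 0, 0], [0, 0, 0], [0, 0, 0], [0, 0, 0], [0, 0, 0], [0, 0, 0], [0, 0, 0], [0, 0, 0]], "delta_rot": [[0, 0, -0.027], [0, 0, -0.054], [0, 0, -0.081], [0, 0, -0.108], [0, 0, -0.135], [0, 0, -0.162], [0, 0, -0.189], [0, 0, -0.215]]}}

```text
time: 6.12
tool_pos: [438.7, 261.2, 62.0]
tcp_rot: [3.142, -0.002, 3.057]
contact_force: [-4.7, 1.5, 3.2]
grip_width: 14.1
finger_force: 29.9
```

Call:
{"name": "send_rows", "arguments": {"offset": [[0, 0, 0], [0, 0, 0], [0, 0, 0], [0, 0, 0]], "delta_rot": [[0, 0, -0.007], [0, 0, -0.014], [0, 0, -0.018], [0, 0, -0.018]]}}

```text
time: 6.62
tool_pos: [439.1, 261.2, 61.9]
tcp_rot: [3.141, -0.002, -3.119]
contact_force: [-4.3, 2.6, 3.6]
grip_width: 14.1
finger_force: 31.5
```

```bash
python3 - <<'E'
from h import *; import json
print(np.round(get_obs()['moment'],2))
p=json.load(open('cmd.json')); p['yaw']=97.48+0.233*360; json.dump(p,open('cmd.json','w')); print(p)
im=snap('wrist','w2.png'); t=snap('top','t2.png')
a=cv2.resize(t[240:310,140:225][:,:,::-1],(600,494),interpolation=cv2.INTER_CUBIC); cv2.imwrite('pics/t2c.png',a)
E
```

```text
[ 0.44  0.83 -0.81]
{'p': [439.9462775581012, 260.9659488525615, 61.98100000000002], 'yaw': 181.36}
```

View pics/w2.png

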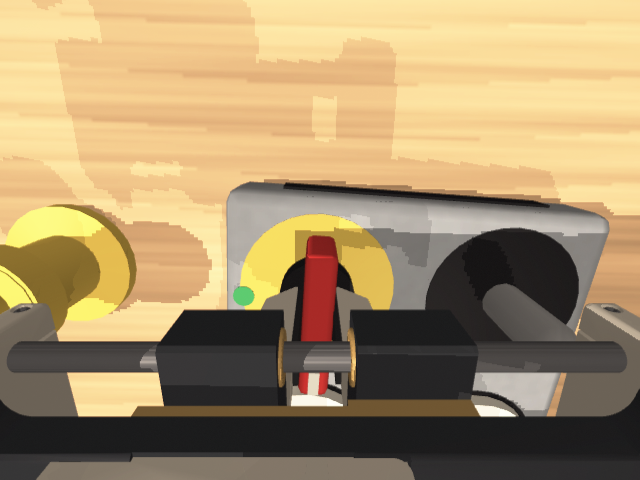

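The bar's pointer end now points away from the base at (313,385), and the tool is already turned slightly past the bar. That means it is against the stop. I'll add a few degrees to be sure, then release and lift.

Call:
{"name": "send_rows", "arguments": {"offset": [[0, 0, 0], [0, 0, 0], [0, 0, 0], [0, 0, 0]], "delta_rot": [[0, 0, -0.008], [0, 0, -0.015], [0, 0, -0.015], [0, 0, -0.015]]}}

```text
time: 7.22
tool_pos: [439.7, 261.2, 61.9]
tcp_rot: [3.141, -0.0, -3.025]
contact_force: [-4.6, 3.9, 1.7]
grip_width: 15.7
finger_force: 34.1
```

```bash
python3 - <<'E'
from h import *; import json
from pl import plan
print(np.round(get_obs()['moment'],2),get_obs()['tcp_rot'])
p=json.load(open('cmd.json')); p['yaw']+=5.4; json.dump(p,open('cmd.json','w'))
plan([(439.9,261,140,177,5),(544.3,255.5,190,222,6),(544.3,255.5,84,222,6)])
E
```

```text
[ 0.64  0.65 -0.97] [ 3.14096844e+00 -4.88340731e-04 -3.02539186e+00]
[0.0, 0.0, -0.65] [0, 0, np.float64(0.027)] rows 5 ->  [439.9, 261.0, 140.0] 177.0
[-0.871, -0.001, -0.417] [0, 0, np.float64(-0.125)] rows 6 ->  [544.3, 255.4, 190.0] 222.0
[-0.0, 0.0, 0.884] [0, 0, np.float64(0.0)] rows 6 ->  [544.3, 255.4, 83.9] 222.0
```

Grip width rose from 14.1 to 15.7 mm, so the pads are skewing on a bar that has stopped: it is at OFF. Next I release, lift and look.

Call:
{"name": "send_rows", "arguments": {"offset": [[0, 0, 0], [0, 0, 0], [0, 0, 0]], "delta_rot": [[0, 0, 0.015], [0, 0, 0.015], [0, 0, 0.015]], "grip": 0.5}}

```text
time: 7.6
tool_pos: [440.3, 260.8, 62.0]
tcp_rot: [-3.141, 0.001, -3.116]
contact_force: [-0.4, -0.8, -0.6]
grip_width: 41.5
finger_force: 0.0
```

Call:
{"name": "send_rows", "arguments": {"offset": [[0, 0, -0.65], [0, 0, -0.65], [0, 0, -0.65], [0, 0, -0.65]], "delta_rot": [[0, 0, 0.012], [0, 0, 0.012], [0, 0, 0.012], [0, 0, 0.012]]}}

```text
time: 8.1
tool_pos: [439.4, 260.6, 138.9]
tcp_rot: [-3.141, -0.001, 3.09]
contact_force: [0.2, -0.1, -0.9]
grip_width: 46.3
finger_force: 0.0
```

Call:
{"name": "send_rows", "arguments": {"offset": [[-0.871, -0.001, -0.417], [-0.871, -0.001, -0.417], [-0.871, -0.001, -0.417], [-0.871, -0.001, -0.417], [-0.871, -0.001, -0.417], [-0.871, -0.001, -0.417]], "delta_rot": [[0, 0, -0.125], [0, 0, -0.125], [0, 0, -0.125], [0, 0, -0.125], [0, 0, -0.125], [0, 0, -0.125]], "grip": 1}}

```text
time: 8.85
tool_pos: [544.0, 255.4, 189.1]
tcp_rot: [3.141, -0.001, -2.411]
contact_force: [-0.2, -0.7, -0.5]
grip_width: 91.1
finger_force: 0.0
```

```bash
python3 - <<'E'
from h import *
print(np.round(get_obs()['tool_pos'],1),get_obs()['tcp_rot'][2])
c=optics.get_calibration('wrist');im=snap('wrist','w3.png')
for st,hl in blobs(im,'r',60)+blobs(im,'R',60): 
    if len(hl)>5: e=cv2.fitEllipse(hl); print(st,np.round(e[0]),np.round(at(c,e[0],112)),[np.round(at(c,p,87)[:2]).tolist() for p in cv2.boxPoints(cv2.minAreaRect(hl))])
E
```

```text
[544.  255.4 189.1] -2.4106051162374333
[374, 106, 87, 80, 2411] [416. 145.] [444. 254. 112.] [[474.0, 248.0], [405.0, 252.0], [404.0, 270.0], [475.0, 267.0]]
[362, 174, 14, 14, 153] [369. 181.] [481. 247. 112.] [[481.0, 245.0], [474.0, 252.0], [481.0, 259.0], [487.0, 251.0]]
[282, 220, 73, 71, 2510] [318. 255.] [543. 257. 112.] [[547.0, 223.0], [510.0, 264.0], [553.0, 305.0], [592.0, 261.0]]
[374, 290, 34, 30, 487] [390. 304.] [536. 324. 112.] [[555.0, 322.0], [522.0, 330.0], [526.0, 345.0], [560.0, 338.0]]
[380, 317, 28, 25, 347] [395. 330.] [550. 343. 112.] [[572.0, 351.0], [542.0, 350.0], [542.0, 363.0], [573.0, 365.0]]
[195, 405, 14, 12, 65] [201. 411.] [713. 277. 112.] [[736.0, 276.0], [728.0, 285.0], [738.0, 293.0], [746.0, 284.0]]
```

View pics/w3.png

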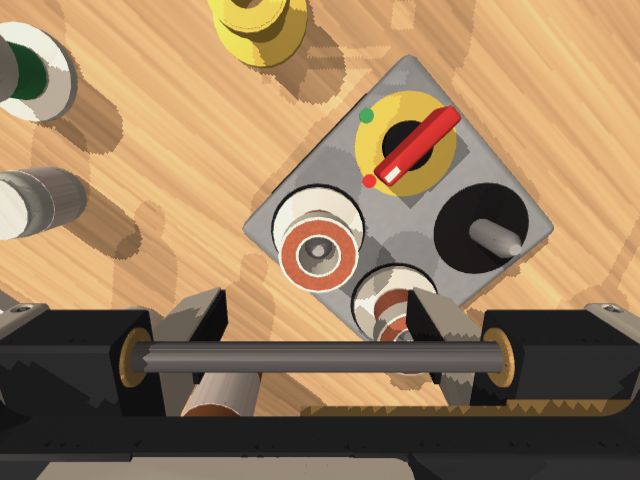

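The pointer is at (388,178), beside the red dot at (369,181), and the bar angle is -3.3°, so the handle is OFF. The near spent ring at (318,255) lies between the fingers' line of descent, measured at (543,257). I'll grasp it and carry it to the crate.

```bash
python3 - <<'E'
import json
from pl import plan
p=json.load(open('cmd.json'));p.update(p=[544.3,255.4,190.0]);json.dump(p,open('cmd.json','w'))
plan([(544,256,84,222,6),(544,256,195,222,6),(485,-300,190,180,7),(485,-300,70,180,4),(485,-300,51,180,4)])
E
```

```text
[-0.001, 0.005, 0.883] [0, 0, np.float64(0.0)] rows 6 ->  [544.0, 255.9, 84.0] 222.0
[-0.0, 0.0, -0.925] [0, 0, np.float64(0.0)] rows 6 ->  [544.0, 255.9, 195.0] 222.0
[0.999, -0.896, 0.012] [0, 0, np.float64(0.117)] rows 4 ->  [527.0, 95.8, 193.6] 179.9
[0.104, -0.999, 0.009] [0, 0, np.float64(-0.0)] rows 3 ->  [514.3, -24.1, 192.5] 179.9
[0.105, -0.999, 0.009] [0, 0, np.float64(-0.0)] rows 3 ->  [501.5, -143.9, 191.4] 179.9
[0.104, -0.999, 0.009] [0, 0, np.float64(-0.0)] rows 3 ->  [488.9, -263.8, 190.4] 179.9
[0.032, -0.302, 0.003] [0, 0, np.float64(-0.0)] rows 7 ->  [485.0, -300.0, 190.0] 179.9
[0.0, 0.0, 0.999] [0, 0, np.float64(-0.0)] rows 3 ->  [485.0, -300.0, 70.1] 179.9
[0.0, 0.0, 0.001] [0, 0, np.float64(-0.0)] rows 4 ->  [485.0, -300.0, 70.0] 179.9
[0.0, 0.0, 0.158] [0, 0, np.float64(-0.0)] rows 4 ->  [485.0, -300.0, 51.0] 179.9
```

Call:
{"name": "send_rows", "arguments": {"offset": [[-0.001, 0.005, 0.3], [-0.001, 0.005, 0.55], [-0.001, 0.005, 0.75], [-0.001, 0.005, 0.883], [-0.001, 0.005, 0.883], [-0.001, 0.005, 0.883]], "delta_rot": [[0, 0, 0], [0, 0, 0], [0, 0, 0], [0, 0, 0], [0, 0, 0], [0, 0, 0]]}}

```text
time: 9.65
tool_pos: [544.7, 256.2, 85.0]
tcp_rot: [-3.141, 0.002, -2.408]
contact_force: [-0.5, 0.0, 0.6]
grip_width: 91.9
finger_force: 0.0
```

Call:
{"name": "send_rows", "arguments": {"offset": [[0, 0, 0], [0, 0, 0], [0, 0, 0], [0, 0, 0], [0, 0, 0], [0, 0, 0]], "delta_rot": [[0, 0, 0], [0, 0, 0], [0, 0, 0], [0, 0, 0], [0, 0, 0], [0, 0, 0]], "grip": 0.3}}

```text
time: 10.4
tool_pos: [544.0, 256.1, 84.2]
tcp_rot: [3.141, 0.0, -2.408]
contact_force: [-0.9, 0.1, 2.3]
grip_width: 57.0
finger_force: 30.0
```

Call:
{"name": "send_rows", "arguments": {"offset": [[0, 0, -0.1], [0, 0, -0.3], [0, 0, -0.5], [0, 0, -0.7], [0, 0, -0.925], [0, 0, -0.925]], "delta_rot": [[0, 0, 0], [0, 0, 0], [0, 0, 0], [0, 0, 0], [0, 0, 0], [0, 0, 0]]}}

```text
time: 11.15
tool_pos: [545.2, 256.2, 197.4]
tcp_rot: [-3.139, 0.004, -2.408]
contact_force: [0.9, 0.1, -2.1]
grip_width: 57.0
finger_force: 30.0
```

Gripped at 57 mm, and the lift shows about 2 N, which matches one cartridge. Now to the crate.

Call:
{"name": "send_rows", "arguments": {"offset": [[0.999, -0.896, 0.012], [0.999, -0.896, 0.012], [0.999, -0.896, 0.012], [0.999, -0.896, 0.012], [0.999, -0.896, 0.012]], "delta_rot": [[0, 0, 0.117], [0, 0, 0.117], [0, 0, 0.117], [0, 0, 0.117], [0, 0, 0.117]]}}

```text
time: 11.78
tool_pos: [526.4, 95.3, 192.5]
tcp_rot: [3.142, -0.002, 3.141]
contact_force: [0.8, 0.5, -2.4]
grip_width: 56.9
finger_force: 30.0
```

Call:
{"name": "send_rows", "arguments": {"offset": [[0.104, -0.999, 0.009], [0.104, -0.999, 0.009], [0.104, -0.999, 0.009]], "delta_rot": [[0, 0, 0], [0, 0, 0], [0, 0, 0]]}}

```text
time: 12.15
tool_pos: [513.8, -26.9, 191.8]
tcp_rot: [-3.141, -0.001, 3.14]
contact_force: [-0.9, 0.3, -2.3]
grip_width: 57.3
finger_force: 30.0
```

Call:
{"name": "send_rows", "arguments": {"offset": [[0.105, -0.999, 0.009], [0.105, -0.999, 0.009], [0.105, -0.999, 0.009]], "delta_rot": [[0, 0, 0], [0, 0, 0], [0, 0, 0]]}}

```text
time: 12.52
tool_pos: [501.4, -146.2, 190.7]
tcp_rot: [-3.141, -0.001, 3.14]
contact_force: [0.3, -0.3, -3.3]
grip_width: 56.9
finger_force: 30.0
```

Call:
{"name": "send_rows", "arguments": {"offset": [[0.104, -0.999, 0.009], [0.104, -0.999, 0.009], [0.104, -0.999, 0.009]], "delta_rot": [[0, 0, 0], [0, 0, 0], [0, 0, 0]]}}

```text
time: 12.9
tool_pos: [489.0, -265.5, 189.6]
tcp_rot: [-3.142, -0.0, 3.14]
contact_force: [-0.5, 0.4, -3.3]
grip_width: 57.6
finger_force: 30.0
```

Call:
{"name": "send_rows", "arguments": {"offset": [[0.032, -0.302, 0.003], [0.032, -0.302, 0.003], [0.032, -0.302, 0.003], [0.032, -0.302, 0.003]], "delta_rot": [[0, 0, 0], [0, 0, 0], [0, 0, 0], [0, 0, 0]]}}

```text
time: 13.4
tool_pos: [485.5, -298.2, 189.9]
tcp_rot: [3.141, -0.0, -3.141]
contact_force: [0.2, -1.1, -2.7]
grip_width: 57.2
finger_force: 30.0
```

```bash
python3 - <<'E'
from h import *
s=get_obs();print(np.round(s['tool_pos'],1),s['tcp_rot'][2],s['grip_width'])
snap('top','t4.png');c=optics.get_calibration('wrist');snap('wrist','w4.png')
for p in ((390,-187,100),(690,-210,100),(690,-410,100),(390,-400,100)): print(np.round(proj(c,p)))
E
```

```text
[ 485.5 -298.2  189.9] -3.1407976094593875 57.18114518995617
[480. 115.]
[410. 456.]
[197. 456.]
[164. 115.]
```

View pics/w4.png

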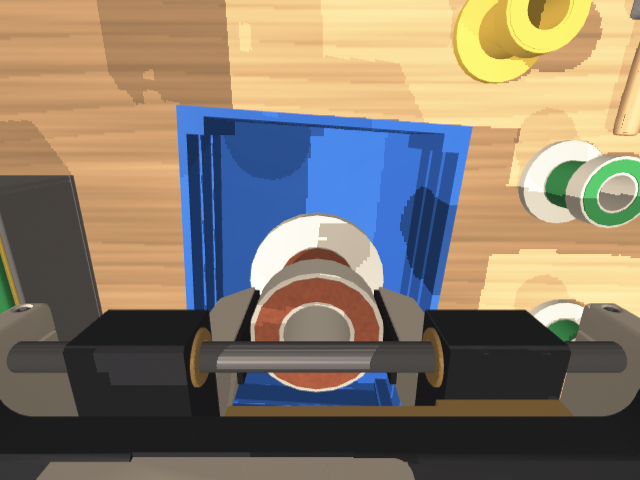

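The cartridge hangs upright in the grip at (317,330). The crate's near rim corners are at (178,106) and (471,127), so its centre is about (540,-304). The placing spot is clear, so I'll lower and release.

Call:
{"name": "send_rows", "arguments": {"offset": [[0, 0, 0.3], [0, 0, 0.6], [0, 0, 0.85], [0, 0, 0.999], [0, 0, 0.999]], "delta_rot": [[0, 0, 0], [0, 0, 0], [0, 0, 0], [0, 0, 0], [0, 0, 0]]}}

```text
time: 14.12
tool_pos: [484.4, -299.0, 68.9]
tcp_rot: [3.14, -0.002, 3.141]
contact_force: [0.5, -0.5, -2.8]
grip_width: 56.9
finger_force: 30.0
```

Call:
{"name": "send_rows", "arguments": {"offset": [[0, 0, 0.08], [0, 0, 0.158], [0, 0, 0.158]], "delta_rot": [[0, 0, 0], [0, 0, 0], [0, 0, 0]]}}

```text
time: 14.5
tool_pos: [484.6, -299.7, 50.6]
tcp_rot: [3.141, -0.001, 3.14]
contact_force: [0.1, -0.9, -3.5]
grip_width: 57.0
finger_force: 30.0
```

Call:
{"name": "send_rows", "arguments": {"offset": [[0, 0, 0], [0, 0, 0], [0, 0, 0], [0, 0, 0]], "delta_rot": [[0, 0, 0], [0, 0, 0], [0, 0, 0], [0, 0, 0]], "grip": 1}}

```text
time: 15.0
tool_pos: [485.1, -300.1, 51.4]
tcp_rot: [-3.141, 0.0, 3.14]
contact_force: [0.0, 0.7, -0.6]
grip_width: 90.1
finger_force: 0.0
```

```bash
python3 - <<'E'
from pl import plan
plan([(485,-300,168,180,4),(549.2,361.5,190,222,7),(549.2,361.5,84,222,6)])
E
```

```text
[0.0, 0.0, -0.975] [0, 0, np.float64(-0.0)] rows 4 ->  [485.0, -300.0, 168.0] 179.9
[-0.096, 0.999, -0.033] [0, 0, np.float64(-0.117)] rows 4 ->  [496.7, -180.2, 172.0] 222.0
[-0.999, 0.913, -0.045] [0, 0, np.float64(0.0)] rows 3 ->  [512.4, -18.5, 177.4] 222.0
[-0.999, 0.913, -0.045] [0, 0, np.float64(0.0)] rows 3 ->  [528.0, 143.1, 182.8] 222.0
[-0.999, 0.913, -0.044] [0, 0, np.float64(0.0)] rows 3 ->  [543.7, 304.8, 188.1] 222.0
[-0.351, 0.32, -0.016] [0, 0, np.float64(0.0)] rows 7 ->  [549.3, 361.5, 190.0] 222.0
[0.0, 0.0, 0.883] [0, 0, np.float64(0.0)] rows 6 ->  [549.3, 361.5, 84.0] 222.0
```

Call:
{"name": "send_rows", "arguments": {"offset": [[0, 0, -0.975], [0, 0, -0.975], [0, 0, -0.975], [0, 0, -0.975]], "delta_rot": [[0, 0, 0], [0, 0, 0], [0, 0, 0], [0, 0, 0]]}}

```text
time: 15.5
tool_pos: [484.6, -299.7, 167.7]
tcp_rot: [3.141, -0.0, 3.14]
contact_force: [0.7, -0.1, -1.1]
grip_width: 92.1
finger_force: 0.0
```

Call:
{"name": "send_rows", "arguments": {"offset": [[-0.096, 0.999, -0.033], [-0.096, 0.999, -0.033], [-0.096, 0.999, -0.033], [-0.096, 0.999, -0.033], [-0.096, 0.999, -0.033]], "delta_rot": [[0, 0, -0.117], [0, 0, -0.117], [0, 0, -0.117], [0, 0, -0.117], [0, 0, -0.117]]}}

```text
time: 16.12
tool_pos: [495.9, -179.5, 170.5]
tcp_rot: [3.138, -0.001, -2.409]
contact_force: [-0.1, -1.2, 1.1]
grip_width: 92.0
finger_force: 0.0
```

Call:
{"name": "send_rows", "arguments": {"offset": [[-0.999, 0.913, -0.045], [-0.999, 0.913, -0.045], [-0.999, 0.913, -0.045], [-0.999, 0.913, -0.045]], "delta_rot": [[0, 0, 0], [0, 0, 0], [0, 0, 0], [0, 0, 0]]}}

```text
time: 16.62
tool_pos: [511.9, -16.3, 176.7]
tcp_rot: [3.14, -0.001, -2.408]
contact_force: [0.3, -0.7, -1.0]
grip_width: 91.7
finger_force: 0.0
```

Call:
{"name": "send_rows", "arguments": {"offset": [[-0.999, 0.913, -0.045], [-0.999, 0.913, -0.045], [-0.999, 0.913, -0.045], [-0.999, 0.913, -0.045]], "delta_rot": [[0, 0, 0], [0, 0, 0], [0, 0, 0], [0, 0, 0]]}}

```text
time: 17.12
tool_pos: [528.0, 144.3, 182.1]
tcp_rot: [3.141, -0.001, -2.408]
contact_force: [-0.9, -1.1, 0.5]
grip_width: 91.8
finger_force: 0.0
```

Call:
{"name": "send_rows", "arguments": {"offset": [[-0.999, 0.913, -0.044], [-0.999, 0.913, -0.044], [-0.999, 0.913, -0.044], [-0.999, 0.913, -0.044]], "delta_rot": [[0, 0, 0], [0, 0, 0], [0, 0, 0], [0, 0, 0]]}}

```text
time: 17.62
tool_pos: [544.0, 305.1, 187.1]
tcp_rot: [3.141, -0.001, -2.408]
contact_force: [-0.1, -0.5, -0.4]
grip_width: 91.8
finger_force: 0.0
```

Call:
{"name": "send_rows", "arguments": {"offset": [[-0.351, 0.32, -0.016], [-0.351, 0.32, -0.016], [-0.351, 0.32, -0.016], [-0.351, 0.32, -0.016], [-0.351, 0.32, -0.016]], "delta_rot": [[0, 0, 0], [0, 0, 0], [0, 0, 0], [0, 0, 0], [0, 0, 0]]}}

```text
time: 18.25
tool_pos: [549.6, 360.2, 190.4]
tcp_rot: [-3.141, 0.0, -2.41]
contact_force: [0.2, -0.1, -0.7]
grip_width: 92.1
finger_force: 0.0
```

```bash
python3 - <<'E'
from h import *
s=get_obs();print(np.round(s['tool_pos'],1),s['tcp_rot'][2],s['grip_width'])
c=optics.get_calibration('wrist');im=snap('wrist','w5.png')
for st,hl in blobs(im,'r',300): e=cv2.fitEllipse(hl); print(st,np.round(e[0]),np.round(at(c,e[0],112),1))
print(proj(c,(549.2,361.5,112)),'freed spindle tip expected',proj(c,(544.,256,100)))
ct=optics.get_calibration('top');im=snap('top','t5.png')
for k,z in (('r',76),('g',70)):
    for st,hl in blobs(im,k,60): e=cv2.fitEllipse(hl); print(k,st,np.round(e[0]),np.round(at(ct,e[0],z)))
E
```

```text
[549.6 360.2 190.4] -2.4097092240257467 92.08952402777699
[277, 0, 84, 84, 2587] [317.  37.] [446.5 268.6 112. ]
[282, 220, 74, 69, 2469] [319. 254.] [548.6 361.8 112. ]
[317.65945269 254.12584005] freed spindle tip expected [209.62780564 147.16623097]
r [276, 81, 35, 21, 668] [293.  91.] [855.  27.  76.]
r [367, 101, 51, 51, 1462] [393. 126.] [ 774. -195.   76.]
r [117, 211, 26, 24, 269] [130. 222.] [556. 372.  76.]
r [434, 244, 24, 24, 234] [446. 255.] [ 486. -301.   76.]
r [175, 257, 14, 37, 324] [181. 276.] [442. 257.  76.]
g [308, 186, 21, 21, 92] [318. 196.] [616. -29.  70.]
g [573, 216, 30, 43, 1090] [587. 238.] [ 525. -612.   70.]
g [321, 263, 22, 22, 112] [332. 274.] [447. -58.  70.]
```

View pics/w5.png

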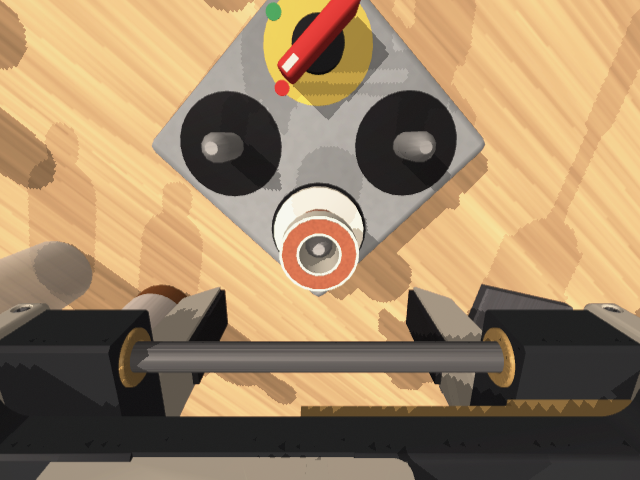

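The freed spindle's tip at (210,148) fits (544,256), the other free spindle's tip is at (427,147), and the handle is still at the red dot. The remaining spent ring at (319,254) is in line with the tool, so I'll grasp it.

```bash
python3 - <<'E'
from h import *
from pl import plan
c=optics.get_calibration('wrist'); print(at(c,(210,148),100),at(c,(427,147),100))
plan([(549.2,361.5,195,222,6),(605,-310,190,180,7),(605,-310,71,180,5),(605,-310,51,180,4)])
E
```

```text
[544.21035222 257.12903856 100.        ] [443.02808513 368.65546028 100.        ]
[0.0, 0.0, -0.925] [0, 0, np.float64(0.0)] rows 6 ->  [549.3, 361.5, 195.0] 222.0
[0.761, -0.999, 0.009] [0, 0, np.float64(0.117)] rows 4 ->  [561.7, 211.3, 194.0] 179.9
[-0.084, -0.999, 0.008] [0, 0, np.float64(-0.0)] rows 3 ->  [571.6, 91.4, 193.0] 179.9
[-0.084, -0.999, 0.007] [0, 0, np.float64(-0.0)] rows 3 ->  [581.5, -28.5, 192.2] 179.9
[-0.085, -0.999, 0.008] [0, 0, np.float64(-0.0)] rows 3 ->  [591.6, -148.4, 191.2] 179.9
[-0.084, -0.999, 0.007] [0, 0, np.float64(-0.0)] rows 3 ->  [601.5, -268.3, 190.4] 179.9
[-0.03, -0.348, 0.003] [0, 0, np.float64(-0.0)] rows 7 ->  [605.0, -310.0, 190.0] 179.9
[0.0, 0.0, 0.992] [0, 0, np.float64(-0.0)] rows 5 ->  [605.0, -310.0, 71.0] 179.9
[0.0, 0.0, 0.166] [0, 0, np.float64(-0.0)] rows 4 ->  [605.0, -310.0, 51.0] 179.9
```

Call:
{"name": "send_rows", "arguments": {"offset": [[0, 0, 0.3], [0, 0, 0.55], [0, 0, 0.75], [0, 0, 0.883], [0, 0, 0.883], [0, 0, 0.883]], "delta_rot": [[0, 0, 0], [0, 0, 0], [0, 0, 0], [0, 0, 0], [0, 0, 0], [0, 0, 0]]}}

```text
time: 19.1
tool_pos: [549.9, 361.9, 85.3]
tcp_rot: [-3.141, 0.002, -2.408]
contact_force: [-1.1, -0.3, 0.6]
grip_width: 91.7
finger_force: 0.0
```

Call:
{"name": "send_rows", "arguments": {"offset": [[0, 0, 0], [0, 0, 0], [0, 0, 0], [0, 0, 0], [0, 0, 0], [0, 0, 0]], "delta_rot": [[0, 0, 0], [0, 0, 0], [0, 0, 0], [0, 0, 0], [0, 0, 0], [0, 0, 0]], "grip": 0.3}}

```text
time: 19.85
tool_pos: [549.3, 361.6, 84.3]
tcp_rot: [3.142, 0.0, -2.408]
contact_force: [-1.6, -0.0, 1.9]
grip_width: 58.2
finger_force: 30.0
```

Call:
{"name": "send_rows", "arguments": {"offset": [[0, 0, -0.1], [0, 0, -0.3], [0, 0, -0.5], [0, 0, -0.7], [0, 0, -0.925], [0, 0, -0.925]], "delta_rot": [[0, 0, 0], [0, 0, 0], [0, 0, 0], [0, 0, 0], [0, 0, 0], [0, 0, 0]]}}

```text
time: 20.6
tool_pos: [550.4, 362.1, 197.8]
tcp_rot: [-3.14, 0.005, -2.408]
contact_force: [0.5, 0.1, -1.1]
grip_width: 57.7
finger_force: 30.0
```

Call:
{"name": "send_rows", "arguments": {"offset": [[0.761, -0.999, 0.009], [0.761, -0.999, 0.009], [0.761, -0.999, 0.009], [0.761, -0.999, 0.009], [0.761, -0.999, 0.009]], "delta_rot": [[0, 0, 0.117], [0, 0, 0.117], [0, 0, 0.117], [0, 0, 0.117], [0, 0, 0.117]]}}

```text
time: 21.22
tool_pos: [561.3, 210.8, 192.9]
tcp_rot: [-3.141, -0.002, 3.141]
contact_force: [-0.1, 0.6, -2.7]
grip_width: 57.9
finger_force: 30.0
```

Call:
{"name": "send_rows", "arguments": {"offset": [[-0.084, -0.999, 0.008], [-0.084, -0.999, 0.008], [-0.084, -0.999, 0.008]], "delta_rot": [[0, 0, 0], [0, 0, 0], [0, 0, 0]]}}

```text
time: 21.6
tool_pos: [571.7, 88.2, 192.3]
tcp_rot: [-3.141, -0.001, 3.14]
contact_force: [-0.2, 0.0, -2.0]
grip_width: 57.9
finger_force: 30.0
```

Call:
{"name": "send_rows", "arguments": {"offset": [[-0.084, -0.999, 0.007], [-0.084, -0.999, 0.007], [-0.084, -0.999, 0.007]], "delta_rot": [[0, 0, 0], [0, 0, 0], [0, 0, 0]]}}

```text
time: 21.98
tool_pos: [581.7, -31.0, 191.5]
tcp_rot: [-3.141, -0.001, 3.139]
contact_force: [0.2, 0.4, -1.9]
grip_width: 58.0
finger_force: 30.0
```

Call:
{"name": "send_rows", "arguments": {"offset": [[-0.085, -0.999, 0.008], [-0.085, -0.999, 0.008], [-0.085, -0.999, 0.008]], "delta_rot": [[0, 0, 0], [0, 0, 0], [0, 0, 0]]}}

```text
time: 22.35
tool_pos: [591.8, -150.3, 190.4]
tcp_rot: [-3.141, -0.001, 3.139]
contact_force: [0.0, 1.6, -2.2]
grip_width: 57.9
finger_force: 30.0
```

Call:
{"name": "send_rows", "arguments": {"offset": [[-0.084, -0.999, 0.007], [-0.084, -0.999, 0.007], [-0.084, -0.999, 0.007]], "delta_rot": [[0, 0, 0], [0, 0, 0], [0, 0, 0]]}}

```text
time: 22.72
tool_pos: [601.7, -269.7, 189.3]
tcp_rot: [3.141, -0.001, 3.139]
contact_force: [1.1, 0.3, -2.5]
grip_width: 58.1
finger_force: 30.0
```

Call:
{"name": "send_rows", "arguments": {"offset": [[-0.03, -0.348, 0.003], [-0.03, -0.348, 0.003], [-0.03, -0.348, 0.003], [-0.03, -0.348, 0.003], [-0.03, -0.348, 0.003]], "delta_rot": [[0, 0, 0], [0, 0, 0], [0, 0, 0], [0, 0, 0], [0, 0, 0]]}}

```text
time: 23.35
tool_pos: [605.3, -308.7, 190.3]
tcp_rot: [3.141, 0.0, -3.142]
contact_force: [0.3, -0.1, -2.6]
grip_width: 58.1
finger_force: 30.0
```

Call:
{"name": "send_rows", "arguments": {"offset": [[0, 0, 0.3], [0, 0, 0.6], [0, 0, 0.85], [0, 0, 0.992], [0, 0, 0.992]], "delta_rot": [[0, 0, 0], [0, 0, 0], [0, 0, 0], [0, 0, 0], [0, 0, 0]]}}

```text
time: 23.98
tool_pos: [604.6, -309.4, 70.1]
tcp_rot: [3.14, -0.002, 3.14]
contact_force: [-0.5, -0.0, -2.1]
grip_width: 57.6
finger_force: 30.0
```

Call:
{"name": "send_rows", "arguments": {"offset": [[0, 0, 0.08], [0, 0, 0.166], [0, 0, 0.166]], "delta_rot": [[0, 0, 0], [0, 0, 0], [0, 0, 0]]}}

```text
time: 24.35
tool_pos: [604.5, -309.7, 50.3]
tcp_rot: [3.141, -0.001, 3.14]
contact_force: [0.5, -0.5, -3.0]
grip_width: 57.8
finger_force: 30.0
```

Call:
{"name": "send_rows", "arguments": {"offset": [[0, 0, 0], [0, 0, 0], [0, 0, 0], [0, 0, 0]], "delta_rot": [[0, 0, 0], [0, 0, 0], [0, 0, 0], [0, 0, 0]], "grip": 1}}

```text
time: 24.85
tool_pos: [605.1, -310.1, 51.5]
tcp_rot: [-3.141, 0.001, 3.14]
contact_force: [0.1, 0.5, -0.8]
grip_width: 90.3
finger_force: 0.0
```

```bash
python3 - <<'E'
from pl import plan
plan([(605,-310,168,180,4),(616,-29,150,225,7)])
E
```

```text
[0.0, 0.0, -0.975] [0, 0, np.float64(-0.0)] rows 4 ->  [605.0, -310.0, 168.0] 179.9
[-0.038, 0.999, 0.064] [0, 0, np.float64(-0.125)] rows 5 ->  [609.7, -190.2, 160.4] 224.9
[-0.985, 0.914, 0.086] [0, 0, np.float64(-0.0)] rows 7 ->  [616.0, -29.0, 150.0] 224.9
```

Call:
{"name": "send_rows", "arguments": {"offset": [[0, 0, -0.975], [0, 0, -0.975], [0, 0, -0.975], [0, 0, -0.975]], "delta_rot": [[0, 0, 0], [0, 0, 0], [0, 0, 0], [0, 0, 0]]}}

```text
time: 25.35
tool_pos: [604.7, -309.8, 167.8]
tcp_rot: [3.141, -0.0, 3.14]
contact_force: [0.9, 0.4, -1.8]
grip_width: 91.8
finger_force: 0.0
```

Call:
{"name": "send_rows", "arguments": {"offset": [[-0.038, 0.999, 0.064], [-0.038, 0.999, 0.064], [-0.038, 0.999, 0.064], [-0.038, 0.999, 0.064], [-0.038, 0.999, 0.064]], "delta_rot": [[0, 0, -0.125], [0, 0, -0.125], [0, 0, -0.125], [0, 0, -0.125], [0, 0, -0.125]]}}

```text
time: 25.98
tool_pos: [608.9, -189.6, 158.6]
tcp_rot: [3.138, -0.001, -2.357]
contact_force: [-0.9, -0.4, 0.3]
grip_width: 91.4
finger_force: 0.0
```

Call:
{"name": "send_rows", "arguments": {"offset": [[-0.985, 0.914, 0.086], [-0.985, 0.914, 0.086], [-0.985, 0.914, 0.086], [-0.985, 0.914, 0.086], [-0.985, 0.914, 0.086], [-0.985, 0.914, 0.086]], "delta_rot": [[0, 0, 0], [0, 0, 0], [0, 0, 0], [0, 0, 0], [0, 0, 0], [0, 0, 0]]}}

```text
time: 26.72
tool_pos: [615.9, -30.4, 149.9]
tcp_rot: [3.141, -0.0, -2.36]
contact_force: [-0.2, 0.3, 0.6]
grip_width: 91.9
finger_force: 0.0
```

```bash
cat > chk.py <<'E'
from h import *
import sys
s=get_obs();print(s['time'],np.round(s['tool_pos'],1),s['tcp_rot'][2],s['grip_width'])
for n in ('wrist','scene','top'):
    c=optics.get_calibration(n);im=snap(n,n[0]+sys.argv[1]+'.png')
    for k,z in (('g',70),('r',76)):
        for st,hl in blobs(im,k,70):
            if len(hl)>5: e=cv2.fitEllipse(hl); print(n,k,st,np.round(e[0]),np.round(at(c,e[0],z)))
E
python3 chk.py 6
```

```text
26.725 [615.9 -30.4 149.9] -2.360278474247991 91.8982429739459
wrist g [439, 0, 89, 87, 3590] [483.  37.] [446. -56.  70.]
wrist g [420, 46, 23, 43, 251] [439.  63.] [474. -64.  70.]
wrist g [284, 223, 72, 68, 2244] [319. 256.] [616. -27.  70.]
wrist r [0, 179, 105, 135, 10858] [ 29. 247.] [ 755. -179.   76.]
scene g [0, 255, 15, 45, 361] [  4. 277.] [ 545. -586.   70.]
scene g [294, 259, 29, 23, 315] [308. 270.] [616. -29.  70.]
scene g [298, 285, 23, 11, 124] [309. 286.] [650. -33.  70.]
scene r [422, 169, 16, 33, 326] [430. 185.] [443. 257.  76.]
scene r [149, 221, 28, 21, 275] [162. 231.] [ 484. -302.   76.]
scene r [159, 242, 21, 15, 174] [169. 248.] [ 528. -287.   76.]
scene r [138, 271, 30, 25, 351] [153. 283.] [ 603. -312.   76.]
scene r [150, 293, 24, 16, 164] [162. 300.] [ 642. -294.   76.]
scene r [185, 341, 71, 70, 2914] [220. 374.] [ 794. -195.   76.]
scene r [344, 399, 49, 39, 437] [369. 419.] [897.  25.  76.]
scene r [341, 400, 39, 21, 232] [356. 410.] [881.   9.  76.]
top g [574, 216, 28, 43, 1080] [587. 236.] [ 528. -612.   70.]
top r [276, 81, 35, 21, 548] [292.  90.] [857.  28.  76.]
top r [372, 101, 46, 51, 1370] [393. 126.] [ 775. -197.   76.]
top r [437, 190, 24, 23, 223] [448. 201.] [ 605. -312.   76.]
top r [434, 244, 24, 24, 232] [446. 255.] [ 486. -301.   76.]
top r [175, 257, 14, 37, 327] [182. 276.] [442. 257.  76.]
```

View pics/w6.png

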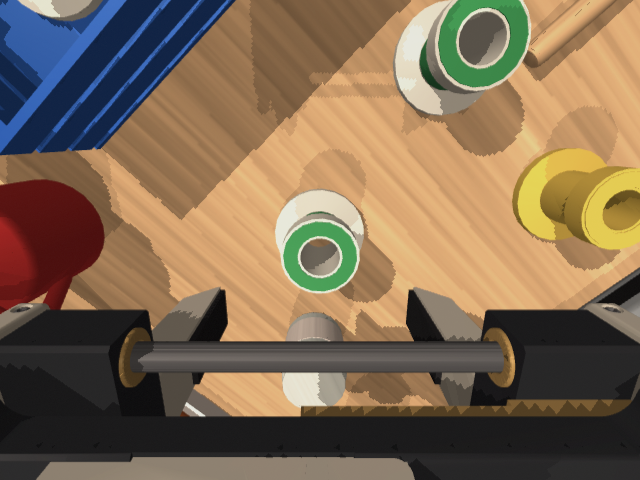

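Both spent cartridges are in the crate, measured at (486,-301) and (605,-312). The target's green ring at (319,256) measures (616,-28), with the tin straight behind it and clear of both fingers. I'll grasp it.

```bash
python3 - <<'E'
from pl import plan
plan([(616,-28.2,42,225,6),(616,-28.2,160,225,6),(544.2,256.5,195,225,7)])
E
```

```text
[-0.005, 0.005, 0.9] [0, 0, np.float64(-0.0)] rows 6 ->  [616.0, -28.2, 42.0] 224.9
[0.0, -0.0, -0.983] [0, 0, np.float64(-0.0)] rows 6 ->  [616.0, -28.2, 160.0] 224.9
[-0.595, 0.999, -0.139] [0, 0, np.float64(-0.0)] rows 3 ->  [581.9, 107.1, 176.7] 224.9
[-0.594, 0.999, -0.138] [0, 0, np.float64(-0.0)] rows 3 ->  [547.7, 242.3, 193.2] 224.9
[-0.062, 0.104, -0.015] [0, 0, np.float64(-0.0)] rows 7 ->  [544.2, 256.4, 195.0] 224.9
```

Call:
{"name": "send_rows", "arguments": {"offset": [[-0.005, 0.005, 0.3], [-0.005, 0.005, 0.55], [-0.005, 0.005, 0.75], [-0.005, 0.005, 0.9], [-0.005, 0.005, 0.9], [-0.005, 0.005, 0.9]], "delta_rot": [[0, 0, 0], [0, 0, 0], [0, 0, 0], [0, 0, 0], [0, 0, 0], [0, 0, 0]]}}

```text
time: 27.62
tool_pos: [616.7, -28.3, 43.1]
tcp_rot: [-3.14, 0.001, -2.358]
contact_force: [-0.2, -0.0, 0.1]
grip_width: 91.8
finger_force: 0.0
```

Call:
{"name": "send_rows", "arguments": {"offset": [[0, 0, 0], [0, 0, 0], [0, 0, 0], [0, 0, 0], [0, 0, 0], [0, 0, 0]], "delta_rot": [[0, 0, 0], [0, 0, 0], [0, 0, 0], [0, 0, 0], [0, 0, 0], [0, 0, 0]], "grip": 0.3}}

```text
time: 28.38
tool_pos: [615.9, -28.0, 42.3]
tcp_rot: [3.141, 0.0, -2.358]
contact_force: [-1.7, 1.0, 2.8]
grip_width: 57.3
finger_force: 30.0
```

Call:
{"name": "send_rows", "arguments": {"offset": [[0, 0, -0.2], [0, 0, -0.5], [0, 0, -0.8], [0, 0, -0.983], [0, 0, -0.983]], "delta_rot": [[0, 0, 0], [0, 0, 0], [0, 0, 0], [0, 0, 0], [0, 0, 0]]}}

```text
time: 29.0
tool_pos: [616.8, -28.3, 161.3]
tcp_rot: [-3.139, 0.002, -2.358]
contact_force: [-0.7, -0.3, -3.1]
grip_width: 57.5
finger_force: 30.0
```

Call:
{"name": "send_rows", "arguments": {"offset": [[-0.595, 0.999, -0.139], [-0.595, 0.999, -0.139], [-0.595, 0.999, -0.139]], "delta_rot": [[0, 0, 0], [0, 0, 0], [0, 0, 0]]}}

```text
time: 29.38
tool_pos: [580.2, 110.4, 175.4]
tcp_rot: [3.139, -0.001, -2.354]
contact_force: [0.4, -1.1, -2.9]
grip_width: 57.5
finger_force: 30.0
```

Call:
{"name": "send_rows", "arguments": {"offset": [[-0.594, 0.999, -0.138], [-0.594, 0.999, -0.138], [-0.594, 0.999, -0.138]], "delta_rot": [[0, 0, 0], [0, 0, 0], [0, 0, 0]]}}

```text
time: 29.75
tool_pos: [546.5, 245.0, 192.2]
tcp_rot: [3.14, -0.001, -2.354]
contact_force: [0.3, -0.6, -3.6]
grip_width: 57.6
finger_force: 30.0
```

Call:
{"name": "send_rows", "arguments": {"offset": [[-0.062, 0.104, -0.015], [-0.062, 0.104, -0.015], [-0.062, 0.104, -0.015], [-0.062, 0.104, -0.015], [-0.062, 0.104, -0.015], [-0.062, 0.104, -0.015]], "delta_rot": [[0, 0, 0], [0, 0, 0], [0, 0, 0], [0, 0, 0], [0, 0, 0], [0, 0, 0]]}}

```text
time: 30.5
tool_pos: [544.3, 256.2, 195.2]
tcp_rot: [-3.142, 0.0, -2.358]
contact_force: [0.4, -0.1, -3.0]
grip_width: 57.5
finger_force: 30.0
```

```bash
python3 - <<'E'
from h import *
from pl import plan
s=get_obs();print(s['time'],np.round(s['tool_pos'],1),s['grip_width'])
for n in ('scene','top'):
    c=optics.get_calibration(n);im=snap(n,n[0]+'7.png'); zt=s['tool_pos'][2]+28
    for st,hl in blobs(im,'g',70):
        e=cv2.fitEllipse(hl); print(n,st,np.round(e[0]),np.round(at(c,e[0],zt),1),np.round(at(c,e[0],70)))
plan([(544.2,256.5,120,225,6),(544.2,256.5,85,225,6)])
E
```

```text
30.5 [544.3 256.2 195.2] 57.470322263137234
scene [443, 187, 25, 12, 167] [455. 189.] [591.9 226.4 223.2] [458. 310.  70.]
scene [271, 196, 26, 19, 223] [283. 205.] [583.3 -61.2 223.2] [447. -58.  70.]
scene [276, 218, 20, 12, 142] [285. 222.] [619.4 -61.8 223.2] [493. -59.  70.]
scene [0, 255, 15, 45, 348] [ 77. 184.] [ 483.3 -401.1  223.2] [ 319. -494.   70.]
top [573, 216, 30, 43, 1085] [587. 236.] [ 503.2 -529.6  223.2] [ 528. -612.   70.]
top [321, 263, 22, 22, 111] [332. 273.] [433.2 -51.2 223.2] [447. -58.  70.]
[-0.0, 0.0, 0.625] [0, 0, np.float64(-0.0)] rows 6 ->  [544.2, 256.4, 120.0] 224.9
[-0.0, 0.0, 0.292] [0, 0, np.float64(-0.0)] rows 6 ->  [544.2, 256.4, 85.0] 224.9
```

Call:
{"name": "send_rows", "arguments": {"offset": [[0, 0, 0.2], [0, 0, 0.35], [0, 0, 0.42], [0, 0, 0.47], [0, 0, 0.52], [0, 0, 0.57], [0, 0, 0.625], [0, 0, 0.625]], "delta_rot": [[0, 0, 0], [0, 0, 0], [0, 0, 0], [0, 0, 0], [0, 0, 0], [0, 0, 0], [0, 0, 0], [0, 0, 0]]}}

```text
time: 31.6
tool_pos: [543.9, 256.4, 119.5]
tcp_rot: [3.141, -0.001, -2.358]
contact_force: [-0.8, -0.0, -2.9]
grip_width: 57.3
finger_force: 30.0
```

No resistance at 119.5, past the tip's height, so the bore is over the spindle. Now down to the seat.

Call:
{"name": "send_rows", "arguments": {"offset": [[0, 0, 0.05], [0, 0, 0.1], [0, 0, 0.15], [0, 0, 0.2], [0, 0, 0.25], [0, 0, 0.292], [0, 0, 0.292]], "delta_rot": [[0, 0, 0], [0, 0, 0], [0, 0, 0], [0, 0, 0], [0, 0, 0], [0, 0, 0], [0, 0, 0]]}}

```text
time: 32.48
tool_pos: [544.2, 256.4, 84.9]
tcp_rot: [3.141, -0.0, -2.358]
contact_force: [-0.7, 0.4, -2.5]
grip_width: 57.4
finger_force: 30.0
```

```bash
python3 - <<'E'
from pl import plan
plan([(544.2,256.5,190,225,4),(447,-57,150,180,7)])
E
```

```text
[-0.0, 0.0, -0.875] [0, 0, np.float64(-0.0)] rows 4 ->  [544.2, 256.4, 190.0] 224.9
[0.999, -0.528, 0.138] [0, 0, np.float64(0.125)] rows 5 ->  [504.0, 126.9, 173.4] 179.9
[0.308, -0.999, 0.127] [0, 0, np.float64(-0.0)] rows 3 ->  [466.9, 7.1, 158.2] 179.9
[0.165, -0.534, 0.068] [0, 0, np.float64(-0.0)] rows 7 ->  [447.0, -57.0, 150.0] 179.9
```

Call:
{"name": "send_rows", "arguments": {"offset": [[0, 0, 0], [0, 0, 0], [0, 0, 0], [0, 0, 0], [0, 0, 0]], "delta_rot": [[0, 0, 0], [0, 0, 0], [0, 0, 0], [0, 0, 0], [0, 0, 0]], "grip": 1}}

```text
time: 33.1
tool_pos: [544.2, 256.5, 85.2]
tcp_rot: [-3.142, 0.0, -2.358]
contact_force: [-0.3, 0.2, 1.0]
grip_width: 91.8
finger_force: 0.0
```

Call:
{"name": "send_rows", "arguments": {"offset": [[0, 0, -0.2], [0, 0, -0.5], [0, 0, -0.875], [0, 0, -0.875], [0, 0, -0.875]], "delta_rot": [[0, 0, 0], [0, 0, 0], [0, 0, 0], [0, 0, 0], [0, 0, 0]]}}

```text
time: 33.72
tool_pos: [543.8, 256.3, 189.5]
tcp_rot: [3.141, -0.001, -2.358]
contact_force: [-0.9, -0.4, -0.5]
grip_width: 91.7
finger_force: 0.0
```

Call:
{"name": "send_rows", "arguments": {"offset": [[0.999, -0.528, 0.138], [0.999, -0.528, 0.138], [0.999, -0.528, 0.138], [0.999, -0.528, 0.138], [0.999, -0.528, 0.138]], "delta_rot": [[0, 0, 0.125], [0, 0, 0.125], [0, 0, 0.125], [0, 0, 0.125], [0, 0, 0.125]]}}

```text
time: 34.35
tool_pos: [503.3, 126.6, 172.2]
tcp_rot: [-3.141, -0.003, 3.139]
contact_force: [0.2, 0.4, -0.2]
grip_width: 91.3
finger_force: 0.0
```

Call:
{"name": "send_rows", "arguments": {"offset": [[0.308, -0.999, 0.127], [0.308, -0.999, 0.127], [0.308, -0.999, 0.127]], "delta_rot": [[0, 0, 0], [0, 0, 0], [0, 0, 0]]}}

```text
time: 34.72
tool_pos: [465.2, 4.5, 157.1]
tcp_rot: [-3.142, -0.003, 3.139]
contact_force: [-0.4, -0.4, -0.5]
grip_width: 92.0
finger_force: 0.0
```

Call:
{"name": "send_rows", "arguments": {"offset": [[0.165, -0.534, 0.068], [0.165, -0.534, 0.068], [0.165, -0.534, 0.068], [0.165, -0.534, 0.068], [0.165, -0.534, 0.068], [0.165, -0.534, 0.068]], "delta_rot": [[0, 0, 0], [0, 0, 0], [0, 0, 0], [0, 0, 0], [0, 0, 0], [0, 0, 0]]}}

```text
time: 35.48
tool_pos: [447.2, -56.2, 150.2]
tcp_rot: [3.141, 0.0, 3.141]
contact_force: [-0.2, -0.2, 0.8]
grip_width: 91.9
finger_force: 0.0
```

```bash
python3 chk.py 8 | grep -v ' r '; python3 - <<'E'
from h import *
for n in ('scene','top'):
    c=optics.get_calibration(n);im=cv2.imread(f'pics/{n[0]}8.png')[:,:,::-1]
    for st,hl in blobs(im,'g',60):
        if len(hl)>5: e=cv2.fitEllipse(hl); print('home check z112',n,np.round(at(c,e[0],112),1))
E
```

```text
35.475 [447.2 -56.2 150.2] 3.1414808040919393 91.85747169616732
wrist g [280, 219, 72, 69, 2254] [315. 253.] [447. -56.  70.]
scene g [271, 196, 26, 19, 225] [283. 205.] [447. -58.  70.]
scene g [434, 199, 28, 21, 264] [448. 209.] [511. 277.  70.]
scene g [276, 218, 20, 12, 144] [285. 222.] [493. -59.  70.]
scene g [431, 221, 23, 15, 183] [442. 226.] [552. 251.  70.]
scene g [0, 255, 15, 45, 354] [  3. 277.] [ 545. -588.   70.]
top g [170, 213, 22, 23, 117] [181. 224.] [553. 265.  70.]
top g [573, 216, 29, 43, 1080] [587. 237.] [ 526. -611.   70.]
home check z112 scene [484.1 -59.1 112. ]
home check z112 scene [544.3 255.7 112. ]
home check z112 scene [527.7 -59.9 112. ]
home check z112 scene [583.4 231.5 112. ]
home check z112 scene [ 576.4 -557.4  112. ]
home check z112 top [544.8 255.  112. ]
home check z112 top [ 519.7 -588.7  112. ]
```

View pics/w8.png

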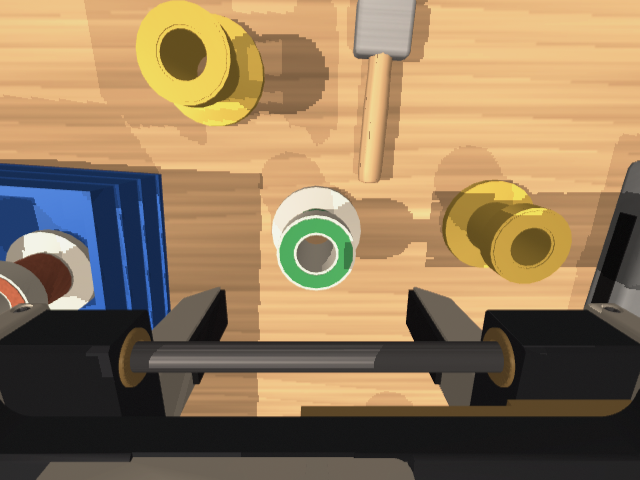

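The first fresh cartridge is home: both views put its ring at (544.5,255.4) at the 112 level. The wrist view has the second green ring at (315,253), measured at (447,-57), with the yellow look-alikes off to the sides at (183,53) and (531,246). I'll grasp it.

```bash
python3 - <<'E'
from pl import plan
plan([(447,-57.3,42,180,6),(447,-57.3,160,180,6),(549.3,361.8,195,225,7),(549.3,361.8,120,225,8),(549.3,361.8,85,225,7)])
E
```

```text
[0.0, -0.003, 0.9] [0, 0, np.float64(-0.0)] rows 6 ->  [447.0, -57.3, 42.0] 179.9
[0.0, 0.0, -0.983] [0, 0, np.float64(-0.0)] rows 6 ->  [447.0, -57.3, 160.0] 179.9
[-0.242, 0.999, -0.083] [0, 0, np.float64(-0.125)] rows 5 ->  [476.2, 62.5, 170.0] 224.9
[-0.999, 0.609, -0.095] [0, 0, np.float64(-0.0)] rows 3 ->  [509.5, 198.9, 181.4] 224.9
[-0.999, 0.609, -0.095] [0, 0, np.float64(-0.0)] rows 3 ->  [542.8, 335.3, 192.8] 224.9
[-0.194, 0.118, -0.019] [0, 0, np.float64(-0.0)] rows 7 ->  [549.3, 361.8, 195.0] 224.9
[-0.0, 0.0, 0.625] [0, 0, np.float64(-0.0)] rows 8 ->  [549.3, 361.8, 120.0] 224.9
[-0.0, 0.0, 0.292] [0, 0, np.float64(-0.0)] rows 7 ->  [549.3, 361.8, 85.0] 224.9
```

Call:
{"name": "send_rows", "arguments": {"offset": [[0, 0, 0.3], [0, 0, 0.55], [0, 0, 0.75], [0, 0, 0.9], [0, 0, 0.9], [0, 0, 0.9]], "delta_rot": [[0, 0, 0], [0, 0, 0], [0, 0, 0], [0, 0, 0], [0, 0, 0], [0, 0, 0]]}}

```text
time: 36.38
tool_pos: [447.5, -57.0, 42.7]
tcp_rot: [-3.141, 0.001, 3.14]
contact_force: [-0.9, 0.8, -0.7]
grip_width: 92.0
finger_force: 0.0
```

Call:
{"name": "send_rows", "arguments": {"offset": [[0, 0, 0], [0, 0, 0], [0, 0, 0], [0, 0, 0], [0, 0, 0], [0, 0, 0]], "delta_rot": [[0, 0, 0], [0, 0, 0], [0, 0, 0], [0, 0, 0], [0, 0, 0], [0, 0, 0]], "grip": 0.3}}

```text
time: 37.12
tool_pos: [447.1, -56.9, 42.3]
tcp_rot: [3.142, 0.0, 3.14]
contact_force: [-0.5, 0.3, 2.7]
grip_width: 56.9
finger_force: 30.0
```

Call:
{"name": "send_rows", "arguments": {"offset": [[0, 0, -0.2], [0, 0, -0.5], [0, 0, -0.8], [0, 0, -0.983], [0, 0, -0.983]], "delta_rot": [[0, 0, 0], [0, 0, 0], [0, 0, 0], [0, 0, 0], [0, 0, 0]]}}

```text
time: 37.75
tool_pos: [447.6, -57.1, 160.9]
tcp_rot: [-3.141, 0.003, 3.14]
contact_force: [0.2, 0.2, -2.7]
grip_width: 57.1
finger_force: 30.0
```

Call:
{"name": "send_rows", "arguments": {"offset": [[-0.242, 0.999, -0.083], [-0.242, 0.999, -0.083], [-0.242, 0.999, -0.083], [-0.242, 0.999, -0.083], [-0.242, 0.999, -0.083]], "delta_rot": [[0, 0, -0.125], [0, 0, -0.125], [0, 0, -0.125], [0, 0, -0.125], [0, 0, -0.125]]}}

```text
time: 38.38
tool_pos: [475.3, 63.1, 168.4]
tcp_rot: [3.139, -0.002, -2.357]
contact_force: [0.4, -0.9, -3.4]
grip_width: 57.1
finger_force: 30.0
```

Call:
{"name": "send_rows", "arguments": {"offset": [[-0.999, 0.609, -0.095], [-0.999, 0.609, -0.095], [-0.999, 0.609, -0.095], [-0.999, 0.609, -0.095]], "delta_rot": [[0, 0, 0], [0, 0, 0], [0, 0, 0], [0, 0, 0]]}}

```text
time: 38.88
tool_pos: [509.1, 199.5, 180.4]
tcp_rot: [3.141, -0.002, -2.358]
contact_force: [0.1, -0.6, -2.3]
grip_width: 57.3
finger_force: 30.0
```

Call:
{"name": "send_rows", "arguments": {"offset": [[-0.999, 0.609, -0.095], [-0.999, 0.609, -0.095], [-0.999, 0.609, -0.095], [-0.999, 0.609, -0.095]], "delta_rot": [[0, 0, 0], [0, 0, 0], [0, 0, 0], [0, 0, 0]]}}

```text
time: 39.38
tool_pos: [542.8, 334.7, 191.8]
tcp_rot: [3.141, -0.002, -2.359]
contact_force: [0.3, -0.3, -2.9]
grip_width: 57.3
finger_force: 30.0
```

Call:
{"name": "send_rows", "arguments": {"offset": [[-0.194, 0.118, -0.019], [-0.194, 0.118, -0.019], [-0.194, 0.118, -0.019], [-0.194, 0.118, -0.019], [-0.194, 0.118, -0.019], [-0.194, 0.118, -0.019]], "delta_rot": [[0, 0, 0], [0, 0, 0], [0, 0, 0], [0, 0, 0], [0, 0, 0], [0, 0, 0]]}}

```text
time: 40.12
tool_pos: [549.3, 361.9, 195.3]
tcp_rot: [3.142, 0.0, -2.358]
contact_force: [-0.1, -0.0, -2.5]
grip_width: 56.5
finger_force: 30.0
```

Call:
{"name": "send_rows", "arguments": {"offset": [[0, 0, 0.2], [0, 0, 0.35], [0, 0, 0.42], [0, 0, 0.47], [0, 0, 0.52], [0, 0, 0.57], [0, 0, 0.625], [0, 0, 0.625]], "delta_rot": [[0, 0, 0], [0, 0, 0], [0, 0, 0], [0, 0, 0], [0, 0, 0], [0, 0, 0], [0, 0, 0], [0, 0, 0]]}}

```text
time: 41.12
tool_pos: [549.0, 362.0, 119.5]
tcp_rot: [3.141, -0.001, -2.358]
contact_force: [-0.3, -0.1, -2.9]
grip_width: 57.1
finger_force: 30.0
```

No resistance again. I'll seat it, release, then back off to a view of the dryer.

Call:
{"name": "send_rows", "arguments": {"offset": [[0, 0, 0.05], [0, 0, 0.1], [0, 0, 0.15], [0, 0, 0.2], [0, 0, 0.25], [0, 0, 0.292], [0, 0, 0.292]], "delta_rot": [[0, 0, 0], [0, 0, 0], [0, 0, 0], [0, 0, 0], [0, 0, 0], [0, 0, 0], [0, 0, 0]]}}

```text
time: 42.0
tool_pos: [549.4, 362.3, 85.4]
tcp_rot: [-3.142, 0.0, -2.358]
contact_force: [0.1, -0.9, -1.8]
grip_width: 56.9
finger_force: 30.0
```

Call:
{"name": "send_rows", "arguments": {"offset": [[0, 0, 0], [0, 0, 0], [0, 0, 0], [0, 0, 0], [0, 0, 0]], "delta_rot": [[0, 0, 0], [0, 0, 0], [0, 0, 0], [0, 0, 0], [0, 0, 0]], "grip": 1}}

```text
time: 42.62
tool_pos: [549.4, 362.2, 85.2]
tcp_rot: [3.142, 0.0, -2.358]
contact_force: [-0.8, 0.4, -0.2]
grip_width: 91.8
finger_force: 0.0
```

```bash
python3 - <<'E'
from pl import plan
plan([(549.3,361.8,190,225,5),(440,261,190,177,6)])
E
```

```text
[-0.0, 0.0, -0.875] [0, 0, np.float64(-0.0)] rows 5 ->  [549.3, 361.8, 190.0] 224.9
[0.999, 0.039, -0.0] [0, 0, np.float64(0.133)] rows 5 ->  [461.1, 280.4, 190.0] 177.0
[0.167, -0.171, -0.0] [0, 0, np.float64(0.0)] rows 6 ->  [440.0, 261.0, 190.0] 177.0
```

Call:
{"name": "send_rows", "arguments": {"offset": [[0, 0, -0.2], [0, 0, -0.5], [0, 0, -0.875], [0, 0, -0.875], [0, 0, -0.875]], "delta_rot": [[0, 0, 0], [0, 0, 0], [0, 0, 0], [0, 0, 0], [0, 0, 0]]}}

```text
time: 43.25
tool_pos: [549.0, 362.0, 189.7]
tcp_rot: [3.141, -0.001, -2.358]
contact_force: [-1.1, 0.7, -0.1]
grip_width: 91.7
finger_force: 0.0
```

Call:
{"name": "send_rows", "arguments": {"offset": [[0.999, 0.039, 0], [0.999, 0.039, 0], [0.999, 0.039, 0], [0.999, 0.039, 0], [0.999, 0.039, 0]], "delta_rot": [[0, 0, 0.133], [0, 0, 0.133], [0, 0, 0.133], [0, 0, 0.133], [0, 0, 0.133]], "grip": 0.5}}

```text
time: 43.88
tool_pos: [460.3, 280.4, 188.7]
tcp_rot: [-3.14, -0.003, 3.086]
contact_force: [-0.8, -0.3, 0.3]
grip_width: 47.9
finger_force: 0.0
```

Call:
{"name": "send_rows", "arguments": {"offset": [[0.167, -0.171, 0], [0.167, -0.171, 0], [0.167, -0.171, 0], [0.167, -0.171, 0], [0.167, -0.171, 0], [0.167, -0.171, 0]], "delta_rot": [[0, 0, 0], [0, 0, 0], [0, 0, 0], [0, 0, 0], [0, 0, 0], [0, 0, 0]]}}

```text
time: 44.62
tool_pos: [440.2, 261.5, 190.0]
tcp_rot: [3.142, -0.0, 3.09]
contact_force: [-0.3, 0.1, 0.3]
grip_width: 46.4
finger_force: 0.0
```

```bash
python3 - <<'E'
from h import *
s=get_obs();print(s['time'],np.round(s['tool_pos'],1),s['tcp_rot'][2])
for n in ('wrist','scene','top'):
    c=optics.get_calibration(n);im=snap(n,n[0]+'9.png')
    for k,z in (('g',112),('r',76)):
        for st,hl in blobs(im,k,70):
            if len(hl)>5: e=cv2.fitEllipse(hl); print(n,k,np.round(e[0]),np.round(at(c,e[0],z),1))
t=cv2.imread('pics/s9.png'); cv2.imwrite('pics/s9c.png',cv2.resize(t[150:360,60:560],(800,336)))
E
```

```text
44.625 [440.2 261.5 190. ] 3.089954037561745
wrist g [271. 236.] [424.6 231.2 112. ]
wrist g [317. 337.] [508.5 259.1 112. ]
wrist g [317. 376.] [545.6 257.2 112. ]
wrist r [316. 237.] [437.7 262.3  76. ]
scene g [499. 206.] [550.5 357.2 112. ]
scene g [448. 209.] [544.4 255.6 112. ]
scene g [490. 223.] [589.3 325.5 112. ]
scene g [442. 226.] [583.4 231.5 112. ]
scene g [ 69. 182.] [ 355.5 -485.7  112. ]
scene r [429. 185.] [444.  256.6  76. ]
scene r [162. 231.] [ 484.4 -302.    76. ]
scene r [169. 250.] [ 534. -286.   76.]
scene r [153. 283.] [ 603.4 -312.3   76. ]
scene r [161. 301.] [ 644.1 -295.3   76. ]
scene r [220. 374.] [ 794.2 -195.    76. ]
scene r [366. 418.] [895.6  21.5  76. ]
top g [181. 224.] [544.9 254.9 112. ]
top g [587. 237.] [ 521.  -589.8  112. ]
top r [293.  91.] [855.1  26.5  76. ]
top r [392. 126.] [ 774.3 -194.    76. ]
top r [448. 201.] [ 604.7 -311.7   76. ]
top r [446. 255.] [ 485.8 -301.5   76. ]
```

View pics/s9c.png

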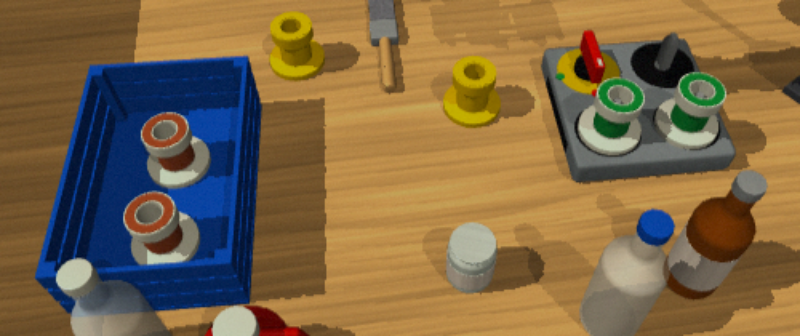

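The scene crop shows both brown-red cartridges upright in the crate, both green ones on spindles, and everything else standing. The reading of the second green ring is a few mm off and the arm hides it from the top camera. I'll move aside and check it before switching on.

Call:
{"name": "send_rows", "arguments": {"offset": [[0, -0.999, 0], [0, -0.999, 0], [0, -0.999, 0], [0, -0.999, 0]], "delta_rot": [[0, 0, 0], [0, 0, 0], [0, 0, 0], [0, 0, 0]]}}

```text
time: 45.28
tool_pos: [434.1, 141.8, 190.4]
tcp_rot: [3.141, 0.001, 3.089]
contact_force: [0.7, 0.2, 0.4]
grip_width: 45.7
finger_force: 0.0
```

```bash
python3 - <<'E'
from h import *
from pl import plan
import json
for n in ('scene','top'):
    c=optics.get_calibration(n);im=snap(n,n[0]+'10.png')
    for st,hl in blobs(im,'g',50):
        if len(hl)>5: e=cv2.fitEllipse(hl); print(n,st,np.round(e[0],1),np.round(e[1],1),np.round(at(c,e[0],112),1))
    if n=='top': cv2.imwrite('pics/t10c.png',cv2.resize(im[195:315,100:225][:,:,::-1],(600,576),interpolation=cv2.INTER_CUBIC))
E
```

```text
scene [485, 196, 28, 20, 260] [498.5 205.7] [19. 28.] [550.6 357.1 112. ]
scene [434, 199, 28, 21, 263] [447.7 209.2] [20.  27.5] [544.3 255.7 112. ]
scene [479, 216, 24, 16, 196] [490.5 222.7] [17.6 22.8] [589.3 325.5 112. ]
scene [431, 221, 23, 15, 183] [441.9 226.2] [18.2 22.2] [583.4 231.5 112. ]
top [120, 210, 23, 23, 120] [131.1 221.1] [21.5 22.9] [551.  356.7 112. ]
top [573, 216, 29, 43, 1082] [587.1 235.4] [26.4 89.9] [ 523.5 -589.3  112. ]
```

View pics/t10c.png

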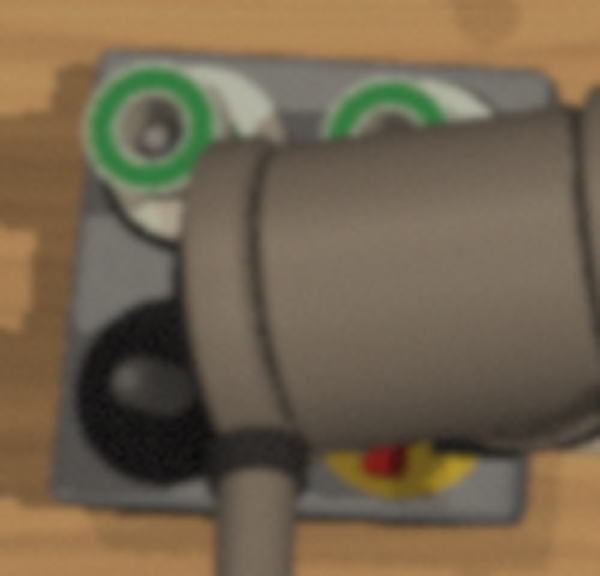

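The green ring at (152,128) in the crop is round. Both cameras agree on (551,357) at the 112 height, so it is flat and home, within the bore's clearance. Now back to the handle to turn it ON.

```bash
python3 - <<'E'
import json
from pl import plan
p=json.load(open('cmd.json'))
import numpy as np
a=np.radians(p['yaw']); p['p']=[p['p'][0]-119.88*np.sin(a),p['p'][1]+119.88*np.cos(a),p['p'][2]]; json.dump(p,open('cmd.json','w')); print(p)
plan([(440,261,180,177,4),(440,261,110,177,4),(440,261,62,177,5)])
E
```

```text
{'p': [np.float64(433.8290033362766), np.float64(141.26350936290328), 189.99999999999991], 'yaw': 177.04000000000002}
[0.0, 0.999, 0.083] [0, 0, np.float64(0.0)] rows 3 ->  [440.0, 261.0, 180.0] 177.0
[0.0, 0.0, 0.0] [0, 0, np.float64(0.0)] rows 4 ->  [440.0, 261.0, 180.0] 177.0
[0.0, 0.0, 0.584] [0, 0, np.float64(0.0)] rows 4 ->  [440.0, 261.0, 110.0] 177.0
[0.0, 0.0, 0.4] [0, 0, np.float64(0.0)] rows 5 ->  [440.0, 261.0, 62.0] 177.0
```

Call:
{"name": "send_rows", "arguments": {"offset": [[0, 0.999, 0.083], [0, 0.999, 0.083], [0, 0.999, 0.083], [0, 0.999, 0.083], [0, 0.999, 0.083]], "delta_rot": [[0, 0, 0], [0, 0, 0], [0, 0, 0], [0, 0, 0], [0, 0, 0]]}}

```text
time: 46.0
tool_pos: [440.0, 260.8, 180.2]
tcp_rot: [-3.141, -0.0, 3.089]
contact_force: [0.4, 0.3, 0.3]
grip_width: 45.9
finger_force: 0.0
```

Call:
{"name": "send_rows", "arguments": {"offset": [[0, 0, 0.3], [0, 0, 0.584], [0, 0, 0.584], [0, 0, 0.584]], "delta_rot": [[0, 0, 0], [0, 0, 0], [0, 0, 0], [0, 0, 0]]}}

```text
time: 46.5
tool_pos: [441.0, 261.2, 111.4]
tcp_rot: [3.141, 0.002, 3.089]
contact_force: [0.5, 0.1, 0.0]
grip_width: 45.8
finger_force: 0.0
```

Call:
{"name": "send_rows", "arguments": {"offset": [[0, 0, 0.15], [0, 0, 0.3], [0, 0, 0.4], [0, 0, 0.4], [0, 0, 0.4]], "delta_rot": [[0, 0, 0], [0, 0, 0], [0, 0, 0], [0, 0, 0], [0, 0, 0]]}}

```text
time: 47.12
tool_pos: [440.7, 261.6, 62.9]
tcp_rot: [3.141, 0.001, 3.09]
contact_force: [0.1, -0.5, 0.5]
grip_width: 45.8
finger_force: 0.0
```

Call:
{"name": "send_rows", "arguments": {"offset": [[0, 0, 0], [0, 0, 0], [0, 0, 0], [0, 0, 0], [0, 0, 0], [0, 0, 0]], "delta_rot": [[0, 0, 0], [0, 0, 0], [0, 0, 0], [0, 0, 0], [0, 0, 0], [0, 0, 0]], "grip": 0}}

```text
time: 47.88
tool_pos: [440.0, 261.3, 62.2]
tcp_rot: [-3.141, 0.0, 3.09]
contact_force: [-0.6, -2.3, 0.6]
grip_width: 13.8
finger_force: 30.0
```

Call:
{"name": "send_rows", "arguments": {"offset": [[0, 0, 0], [0, 0, 0], [0, 0, 0], [0, 0, 0], [0, 0, 0], [0, 0, 0], [0, 0, 0], [0, 0, 0]], "delta_rot": [[0, 0, 0.027], [0, 0, 0.054], [0, 0, 0.081], [0, 0, 0.108], [0, 0, 0.135], [0, 0, 0.162], [0, 0, 0.189], [0, 0, 0.215]]}}

```text
time: 48.88
tool_pos: [438.6, 259.6, 62.1]
tcp_rot: [-3.138, 0.003, 1.734]
contact_force: [-3.7, -10.4, 8.4]
grip_width: 14.2
finger_force: 30.0
```

Call:
{"name": "send_rows", "arguments": {"offset": [[0, 0, 0], [0, 0, 0], [0, 0, 0], [0, 0, 0], [0, 0, 0]], "delta_rot": [[0, 0, 0.01], [0, 0, 0.018], [0, 0, 0.026], [0, 0, 0.034], [0, 0, 0.034]]}}

```text
time: 49.5
tool_pos: [438.4, 260.2, 62.1]
tcp_rot: [-3.138, 0.003, 1.528]
contact_force: [-5.4, -6.3, 7.5]
grip_width: 15.5
finger_force: 34.8
```

The pads skew again at the far end (15.5 mm), so the handle is against the ON stop. Release, lift straight up and back away.

Call:
{"name": "send_rows", "arguments": {"offset": [[0, 0, 0], [0, 0, 0], [0, 0, 0], [0, 0, 0]], "delta_rot": [[0, 0, 0], [0, 0, 0], [0, 0, 0], [0, 0, 0]], "grip": 0.5}}

```text
time: 50.0
tool_pos: [440.1, 261.5, 62.0]
tcp_rot: [3.142, -0.0, 1.525]
contact_force: [-0.6, -0.3, 0.3]
grip_width: 45.3
finger_force: 0.0
```

Call:
{"name": "send_rows", "arguments": {"offset": [[0, 0, -0.3], [0, 0, -0.7], [0, 0, -0.999], [0, 0, -0.999], [0, 0, -0.999]], "delta_rot": [[0, 0, 0], [0, 0, 0], [0, 0, 0], [0, 0, 0], [0, 0, 0]]}}

```text
time: 50.62
tool_pos: [439.6, 261.2, 181.3]
tcp_rot: [-3.141, 0.0, 1.525]
contact_force: [-0.1, 0.4, -0.6]
grip_width: 45.8
finger_force: 0.0
```

Call:
{"name": "send_rows", "arguments": {"offset": [[-0.8, -0.2, -0.3], [-0.8, -0.2, -0.3], [-0.8, -0.2, -0.3], [-0.8, -0.2, -0.3], [-0.8, -0.2, -0.3], [-0.8, -0.2, -0.3]], "delta_rot": [[0, 0, 0], [0, 0, 0], [0, 0, 0], [0, 0, 0], [0, 0, 0], [0, 0, 0]]}}

```text
time: 51.38
tool_pos: [411.6, 167.2, 217.3]
tcp_rot: [-3.14, 0.0, 1.526]
contact_force: [-0.8, 0.0, -0.4]
grip_width: 46.0
finger_force: 0.0
```

```bash
python3 - <<'E'
from h import *
s=get_obs();print(s['time'],np.round(s['tool_pos'],1),s['tcp_rot'][2],np.round(s['contact_force'],1))
for n in ('wrist','scene','top'):
    c=optics.get_calibration(n);im=snap(n,n[0]+'11.png')
    for k,z in (('g',112),('R',87),('r',76)):
        for st,hl in blobs(im,k,50):
            if len(hl)>5: e=cv2.fitEllipse(hl); print(n,k,np.round(e[0]),np.round(at(c,e[0],z),1),[np.round(at(c,p,87)[:2]).tolist() for p in cv2.boxPoints(cv2.minAreaRect(hl))] if k=='R' else '')
E
```

```text
51.375 [411.6 167.2 217.3] 1.5263461955218165 [-0.8  0.  -0.4]
wrist g [477.   6.] [524.4 327.1 112. ] 
wrist g [497. 116.] [545.4 258.3 112. ] 
wrist g [466. 121.] [523.4 256.2 112. ] 
wrist g [348. 168.] [437.9 226.8 112. ] 
wrist r [628.  75.] [662.6 285.1  76. ] 
wrist r [344. 117.] [438.7 264.2  76. ] 
wrist r [630.  84.] [665.4 278.4  76. ] 
wrist r [387. 121.] [474.1 259.4  76. ] 
scene g [499. 206.] [550.5 357.2 112. ] 
scene g [448. 209.] [544.4 255.6 112. ] 
scene g [490. 223.] [589.3 325.5 112. ] 
scene g [442. 226.] [583.4 231.5 112. ] 
scene g [ -3. 279.] [ 579.8 -565.9  112. ] 
scene R [430. 186.] [455.4 253.   87. ] [[447.0, 212.0], [413.0, 292.0], [441.0, 293.0], [474.0, 214.0]]
scene R [209. 377.] [ 799.7 -209.8   87. ] [[775.0, -262.0], [738.0, -204.0], [811.0, -161.0], [843.0, -218.0]]
scene R [234. 359.] [ 775.9 -169.6   87. ] [[777.0, -189.0], [765.0, -189.0], [771.0, -150.0], [783.0, -151.0]]
scene r [430. 184.] [442.1 257.7  76. ] 
scene r [162. 231.] [ 484.4 -301.9   76. ] 
scene r [169. 249.] [ 532.  -286.2   76. ] 
scene r [153. 283.] [ 603.5 -312.3   76. ] 
scene r [161. 301.] [ 643.7 -295.6   76. ] 
scene r [219. 375.] [ 794.2 -195.2   76. ] 
scene r [365. 418.] [894.4  20.6  76. ] 
top g [131. 221.] [551.  356.6 112. ] 
top g [180. 223.] [546.8 255.8 112. ] 
top g [587. 237.] [ 520.7 -589.3  112. ] 
top R [401. 125.] [ 772.1 -211.3   87. ] [[761.0, -174.0], [798.0, -240.0], [772.0, -253.0], [734.0, -188.0]]
top r [293.  91.] [854.9  26.6  76. ] 
top r [393. 126.] [ 774.4 -195.1   76. ] 
top r [448. 201.] [ 604.8 -311.7   76. ] 
top r [446. 255.] [ 485.9 -301.4   76. ]
```

View pics/w11.png

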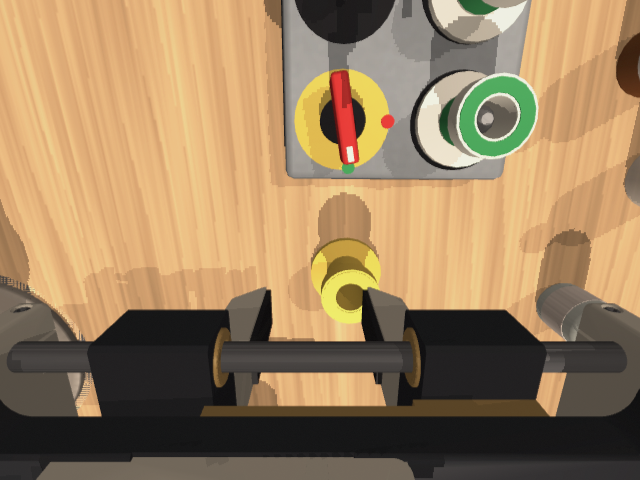

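The pointer at (350,155) is at the green dot (348,168), and the bar's outline in the scene view matches the starting ON position. Both fresh cartridges are home, both spent ones are in the crate, and the arm touches nothing. Handing in.

```bash
python3 -c "
from plant import ticket; print(ticket.close_job())"
```

```text
the job is handed in; nothing more can be done
None
```

I handed the job in after about 51 s of robot time, and no verdict came back; by my last camera check both spent cartridges were in the crate, both fresh ones were home on spindles, the handle was at ON, and the bottles and jug I could see were upright.

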